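# Fetch the middle glassware carton, load it in the caddy and restack

## Task

Three glassware cartons are stacked in the green cradle: lift off the white one and set it aside, put the orange-banded one from under it into the white caddy, lengthwise between its tall end walls and flat on its floor, and restack the white one squarely on the blue-banded one, which stays at the bottom of the cradle. The cradle's walls cover the cartons' long sides and the caddy's walls cover their ends, so on the way set the orange-banded carton down on the bench, let go, and take it again the other way. The cartons hold glass: do not tip any over, do not let the orange-banded one drop into the caddy or the white one into the cradle, and leave everything else where it is.

Things in the scene. Friction and masses are not known exactly. Their poses are not given: they have to be found in the camera images.
- orange_carton: Kraft cardboard carton with an orange band round its sides and an orange strip along its top (along x); at the start the middle of the stack. 68 mm long (its x), 54 mm wide (its y), 55 mm tall; rigid, closed, about 0.15 to 0.3 kg; origin at the centre of its underside, z up.
- blue_carton: Kraft cardboard carton with a blue band and a blue strip along its top; at the bottom of the stack, on the cradle floor, and stays there. 68 mm long (its x), 54 mm wide (its y), 55 mm tall; rigid, closed, about 0.15 to 0.3 kg; origin at the centre of its underside, z up.
- white_carton: White carton with a white band and strip; at the start the top of the stack. 68 mm long (its x), 54 mm wide (its y), 55 mm tall; rigid, closed, about 0.15 to 0.3 kg; origin at the centre of its underside, z up.
- cradle: Green cradle, fixed, on the robot's left or right (caddy opposite). Pocket 74 (x) by 60 mm (y), open above, takes a carton with its x along the cradle's x; floor 6 mm above the bench. Walls at +-y 5 mm thick, tops 125 mm above the bench; at +-x only 5 mm thick lips, tops at 14 mm: inside, a carton can be gripped only by its ends. Footprint 96 x 82 mm. Origin on the bench under the pocket's centre, z up.
- caddy: White caddy, grey base, fixed. Pocket 74 (x) by 60 mm (y), open above, takes a carton with its x along the caddy's x; floor 6 mm above the bench. End walls at +-x 5 mm thick, tops 75 mm above the bench; at +-y only 5 mm thick lips, tops at 14 mm: a carton on the floor can be gripped only by its long sides. Footprint 96 x 82 mm. Origin on the bench under the pocket's centre, z up.
- clear_bench (a point): Point on the bench top, midway between the robot's left and right, at the centre of a clear area for setting cartons down: 240 mm along x by 240 mm along y (world axes). Nothing stands in it at the start. It does not move.
- petri_stack: Bystander, loose, leave alone: stack of glass Petri dishes, 92 mm across, 58 mm tall. Origin at the centre of its underside.
- filter_box: Bystander, loose, leave alone: flat white box, 120 x 120 x 32 mm. Origin at the centre of its underside.
- spirit_lamp: Bystander, loose, leave alone: glass spirit lamp with a white cap, 80 mm across, 111 mm tall. Origin at the centre of its underside.
- beaker: Bystander, loose, leave alone: glass beaker, 72 mm across, 90 mm tall. Origin at the centre of its underside.
- wash_bottle: Bystander, loose, leave alone: white bottle with a red cap, 64 mm across, 170 mm tall. Origin at the centre of its underside.
- support_ring: Bystander, loose, leave alone: steel support ring with stem and clamp lying flat; ring 80 mm across at the origin, stem and clamp reach 125 mm along its -x, 22 mm tall. Origin at the centre of its ring, on the bench.
- tube_rack: Bystander, loose, leave alone: white test-tube rack, 70 x 170 mm (x, y), 107 mm tall with its tubes. Origin at the centre of its underside.
Mind the look-alikes: they are no part of the job. What is shaped like the caddy but purple or red is not meant.

How it is judged:
By the outcome, as a careful person would: the job done as asked, in the order asked, and still so for the second after the job is handed in, with the robot touching nothing.
It also fails if it takes over 72 s, if anything falls off the work surface, if the arm or the gripper's body presses on something with over 40 N, if the wrist force passes 120 N, or if a joint passes its speed limit or range.

## Robot

A 7-joint arm with a two-finger parallel gripper is mounted at the origin on the work surface. World frame = base frame: x ahead of the robot, y to its left, z up, the work surface at z = 0. Lengths are in mm, angles in rad, forces in N, time in s.
With the tool pointing down it reaches from about 425 to 875 mm from the base axis. Payload 4.7 kg.
Tool frame: the origin (TCP) lies midway between the tips of the shut fingers; the grasp point (between the pads) lies 19 mm behind it; x points along the fingers, y is the direction in which the jaws open and shut, and the axes are right-handed (so a half turn about x gives the same grasp; the last joint's range is limited). The gripper opens to 87 mm and grips with 3 to 60 N. Pads are 19 mm wide; open, the fingers measure 117 mm over their backs; the gripper's body (75 mm by 190 mm) begins 51 mm behind the grasp point.
Start: joints at [1.21, 0.321, -0.07, 1.45, 0.023, 1.371, -0.057], TCP at [237.938, -604.906, 222.587] pointing down, gripper open.
Joint ranges: [-2.86, 2.86], [-0.3, 2.09], [-1.38, 1.24], [0.06, 2.45], [-1.56, 4.7], [0.09, 2.05], [-2.69, 2.69]. Speed limits (rad/s): [2.57, 2.57, 3.14, 3.14, 3.14, 3.14, 3.14].

## Interface

Orientations are given as [roll, pitch, yaw] about the fixed x, y, z axes, in that order (R = Rz(yaw) Ry(pitch) Rx(roll)).
In Python, from station import * gives the robot as it stands. The module is installed in compiled form; this text tells all that it offers.
- The arm moves only by the tool play_rows, never from a script. Its arguments are lists of equal length, an entry for each row: "linear": the shift along the tool's x, y, z in units of 150 mm (1.0 is 150 mm), a list of three; "angular": the turn, a rotation vector about the tool's x, y, z in units of 45 degrees (1.0 is 45 degrees), a list of three. A call has exactly 8 rows; each row is the pose to reach, as a shift and turn from the pose commanded when the call began, along the tool's axes at that moment; what a row does not reach only later rows make up. A row lasts 1/10 s, in which the tool goes at most 50 mm and 8.59 degrees, less where a joint would pass 70% of its speed; a pose out of reach is approached as far as the arm can. A call with a number of a shift or a turn outside -1 to 1 is refused whole. A call with a gripper value outside its range is refused whole. "fingers" is the opening, from -1 (shut) to 1 (fully open), so that 0 is half open, set as the call begins (left out, the last holds). The fingers move at their own pace and stop on an object; the grip force is fixed at half the most. Time passes only in rows, so rows that repeat a pose let the fingers close, or fill a call up. It gives the time, the measured TCP pose, the force and the opening at its end, in the units of the state.
- get_obs(): the state, without advancing time (a new reading comes with each control period).
- grab_frame(name): name is "scene" or "top" or "wrist"; returns a dict with "frame" (400x640x3 uint8, red, green, blue), "K" (3x3 intrinsics, pixels), "D" ([k1, k2, p1, p2, k3] as OpenCV has them; the pictures are not rectified), "R" (3x3) and "t" (3): a world point X has camera coordinates R X + t. Camera axes: x right, y down, z forward; pixel columns grow to the right and rows downward; lengths in mm; the calibration is good to about 2 mm. A picture is of the moment at which its call begins. There is no depth.
- finish_job(): hands the job in, once; it reports no verdict.
The state is a dict: "time_s": time; "qpos": joint angles; "qvel": joint speeds; "effort": joint torques, N m; "tcp_pos": TCP position; "tcp_rot": TCP orientation; "wrist_force": force on the tool from outside, world axes, zero at the start; "torque": the same for the moment, N m; "grip_width": finger opening in mm.
Only numpy, scipy, OpenCV 4.12 (cv2) and the standard library are available. Lean on these libraries where they do the work, as an engineer would, in place of code of your own. Each camera call takes 0.05 s, during which the arm holds its last target.

## Working session

There is one attempt and no reset: what is moved stays moved. The work goes in short steps, Python scripts to look and compute and a tool call to move; the robot and the scene stay as the last step left them, time stands still between calls to the robot, and variables do not carry over. Pictures are saved under pics/ and viewed, and the job is handed in when it is done.

Besides the shell and the picture viewer there is one more tool, called after "Request:" as name(argument=value, ...) on one line, values as JSON. play_rows: Moves the arm, as the interface text tells. Its arguments: {"type":"object","properties":{"linear":{"type":"array"},"angular":{"type":"array"},"fingers":{"type":"number"}},"required":["linear","angular"]}

```bash
mkdir -p pics; cat > h.py <<'E'
from station import *
import numpy as np, cv2, pickle
from scipy.spatial.transform import Rotation as Ro
def snap(name,fn):
    f=grab_frame(name); pickle.dump(f,open(f'pics/{fn}.pkl','wb'))
    cv2.imwrite(f'pics/{fn}.png',cv2.cvtColor(np.asarray(f['frame']),cv2.COLOR_RGB2BGR)); return f
def load(fn): return pickle.load(open(f'pics/{fn}.pkl','rb'))
def ray(f,uv):
    p=cv2.undistortPoints(np.array(uv,float).reshape(-1,1,2),np.array(f['K'],float),np.array(f['D'],float)).reshape(-1,2)
    R=np.array(f['R']);t=np.array(f['t']); d=np.c_[p,np.ones(len(p))]@R
    return -R.T@t,d
def onz(f,uv,z):
    c,d=ray(f,uv); return c+d*((z-c[2])/d[:,2])[:,None]
def proj(f,X):
    return cv2.projectPoints(np.array(X,float).reshape(-1,1,3),cv2.Rodrigues(np.array(f['R'],float))[0],np.array(f['t'],float),np.array(f['K'],float),np.array(f['D'],float))[0].reshape(-1,2)
def tri(f1,u1,f2,u2):
    c1,d1=ray(f1,[u1]);c2,d2=ray(f2,[u2]);d1=d1[0]/np.linalg.norm(d1);d2=d2[0]/np.linalg.norm(d2)
    s=np.linalg.lstsq(np.c_[d1,-d2],c2-c1,rcond=None)[0]
    a=c1+d1*s[0];b=c2+d2*s[1]; return (a+b)/2,np.linalg.norm(a-b)
E
python3 - <<'E'
from h import *
o=get_obs(); print(o)
for n in ['scene','top','wrist']:
    f=snap(n,n+'0'); print(n,-np.array(f['R']).T@f['t'],np.array(f['R'])[2])
E
```

```text
{'time_s': 0.0, 'qpos': array([ 1.21012075,  0.32184355, -0.07012853,  1.45167534,  0.02263003,
        1.37080216, -0.05687833]), 'qvel': array([ 3.06708126e-04, -6.83516643e-04,  7.45632209e-05, -5.62520472e-04,
       -8.39991082e-04, -3.43359365e-04,  2.11378873e-04]), 'effort': array([ 5.74469232e-04, -4.91284740e+01, -4.03621383e-01, -3.12527883e+01,
       -6.39656698e-02,  4.37753170e-02,  1.75606178e-04]), 'tcp_pos': array([ 237.70595143, -604.37688826,  221.44835637]), 'tcp_rot': array([-1.51200832,  1.568856  ,  2.00445973]), 'wrist_force': array([-0.36659131, -0.08893847, -0.43818112]), 'torque': array([-0.01766038,  0.00922936, -0.03141496]), 'grip_width': 86.75520209687838}
scene [1222.17862223 -582.12582257 1162.77491544] [-0.49541546  0.41627031 -0.76241888]
top [2.04808405e+02 2.81285887e-01 1.60656749e+03] [ 0.19358787 -0.0134166  -0.9809912 ]
wrist [ 313.21137859 -574.65532868  383.71879024] [-0.2784377  -0.10875024 -0.95427765]
```

View pics/scene0.png

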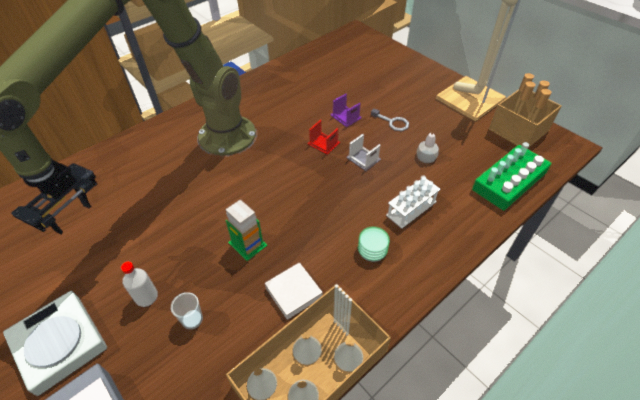

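View pics/top0.png

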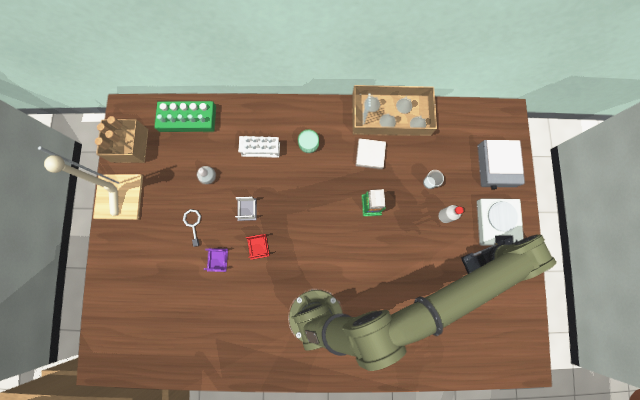

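View pics/wrist0.png

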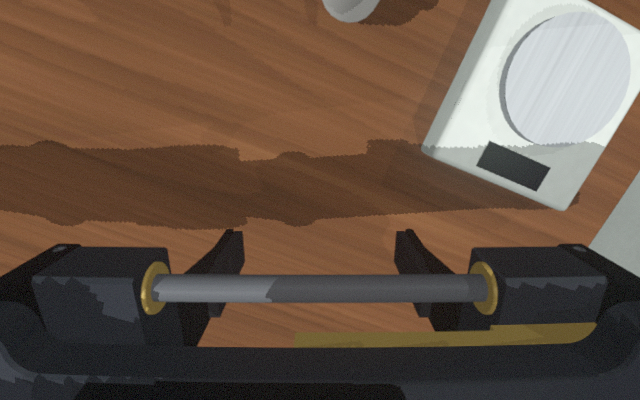

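The scene view shows the green cradle with the stack near (245,232), the caddy-shaped candidates near (364,152), (322,138) and (346,110), and the bystanders. The top view shows the same things: cradle (373,203), candidates (246,208), (258,247), (217,260).

Caddy candidates in the top view: white/grey at (246,208), red at (258,247), purple at (217,260). The white one with the grey base fits the description. I'll confirm it in an enlarged crop.

```bash
python3 - <<'E'
from h import *
a=cv2.imread('pics/top0.png');b=cv2.imread('pics/scene0.png')
A=cv2.resize(a[180:240,210:290],None,fx=5,fy=5,interpolation=cv2.INTER_CUBIC)
A2=cv2.resize(a[170:230,340:420],None,fx=5,fy=5,interpolation=cv2.INTER_CUBIC)
B=cv2.resize(b[125:185,325:405],None,fx=5,fy=5,interpolation=cv2.INTER_CUBIC)
B2=cv2.resize(b[195:265,210:290],(400,300),interpolation=cv2.INTER_CUBIC)
cv2.imwrite('pics/crop0.png',np.vstack([np.hstack([A,A2]),np.hstack([B,B2])]))
f=load('top0')
for n,u in dict(cradle=(373,203),caddy=(246,208),petri=(308,141),fb=(371,153),lamp=(206,175),beaker=(434,179),wash=(452,213),ring=(192,218),rack=(259,147),red=(258,247),pur=(217,260)).items(): print(n,onz(f,[u],10).round())
E
```

```text
cradle [[ 480. -247.   10.]]
caddy [[454. 305.  10.]]
petri [[761.  40.  10.]]
fb [[ 708. -243.   10.]]
lamp [[600. 489.  10.]]
beaker [[ 591. -523.   10.]]
wash [[ 438. -595.   10.]]
ring [[408. 538.  10.]]
rack [[731. 259.  10.]]
red [[287. 247.  10.]]
pur [[230. 419.  10.]]
```

View pics/crop0.png

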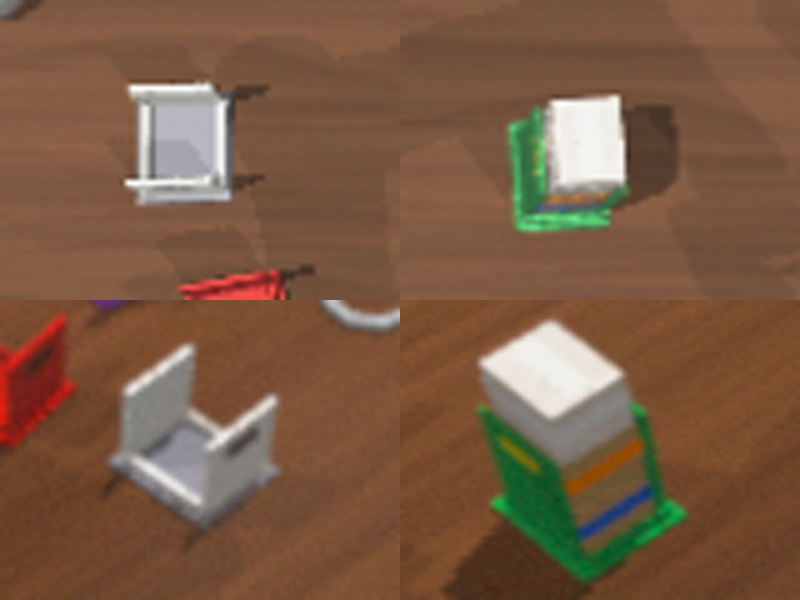

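The crop confirms it. The white/grey piece with two tall end walls is at top (246,208) and scene (364,152). The stack sits in the green cradle with white on top, and its bands show on the open +x end. Next I'll move the wrist camera over the stack.

```bash
cat >> h.py <<'E'
def Rt(yaw):  # tool x down, tool y (jaws) at world yaw angle
    y=np.array([np.cos(yaw),np.sin(yaw),0]);x=np.array([0,0,-1.]);return np.c_[x,y,np.cross(x,y)]
def state():
    o=get_obs();R=Ro.from_euler('xyz',o['tcp_rot']).as_matrix();return o,np.array(o['tcp_pos']),R
def plan(p,yaw,p0=None,R0=None):
    """shift/turn in tool units from p0,R0 (default: measured)"""
    o,pm,Rm=state(); p0=pm if p0 is None else np.array(p0); R0=Rm if R0 is None else R0
    l=R0.T@(np.array(p)-p0)/150; a=Ro.from_matrix(R0.T@Rt(yaw)).as_rotvec(degrees=True)/45
    print('lin',l.round(3),'ang',a.round(3))
def rep():
    o,p,R=state(); print('t',round(o['time_s'],2),'tcp',p.round(1),'jawyaw',np.degrees(np.arctan2(R[1,1],R[0,1])).round(2),'tilt',R[:,0].round(3),'w',round(o['grip_width'],1),'F',np.round(o['wrist_force'],1),'q',np.round(o['qpos'],2))
E
python3 - <<'E'
from h import *
rep(); o,p,R=state(); print(R.round(3))
plan([480,-300,340],0); plan([480,-300,340],np.pi)
# rough yaw of stack/caddy from top crop
f=load('top0')
# stack top corners from crop coords: px=340+cx/5
print(onz(f,[(340+148/5,170+100/5),(340+220/5,170+97/5),(340+226/5,170+180/5),(340+158/5,170+187/5)],171).round())
print(onz(f,[(210+130/5,180+90/5),(210+212/5,180+86/5),(210+218/5,180+183/5),(210+127/5,180+186/5)],75).round())
E
```

```text
t 0.15 tcp [ 237.8 -604.5  221.7] jawyaw -68.52 tilt [-0.001  0.001 -1.   ] w 87.0 F [ 0.6 -0.7 -1. ] q [ 1.21  0.32 -0.07  1.45  0.02  1.37 -0.06]
[[-0.001  0.366 -0.931]
 [ 0.001 -0.931 -0.366]
 [-1.    -0.001  0.   ]]
lin [-0.787 -1.299 -2.246] ang [-1.523e+00 -1.000e-03  2.000e-03]
lin [-0.787 -1.299 -2.246] ang [2.477e+00 2.000e-03 1.000e-03]
[[ 504. -210.  171.]
 [ 507. -267.  171.]
 [ 441. -270.  171.]
 [ 435. -216.  171.]]
[[486. 336.  75.]
 [490. 268.  75.]
 [408. 259.  75.]
 [405. 335.  75.]]
```

Request:
play_rows(linear=[[-0.3,0,0],[-0.6,-0.1,-0.1],[-0.75,-0.25,-0.3],[-0.75,-0.4,-0.5],[-0.75,-0.55,-0.7],[-0.75,-0.65,-0.9],[-0.75,-0.7,-1],[-0.75,-0.7,-1]], angular=[[0,0,0],[-0.1,0,0],[-0.25,0,0],[-0.4,0,0],[-0.55,0,0],[-0.7,0,0],[-0.85,0,0],[-1,0,0]])

```text
time_s: 0.95
tcp_pos: [342.0, -449.1, 335.2]
tcp_rot: [2.609, 1.569, 0.639]
wrist_force: [0.0, 0.1, -0.1]
grip_width: 87.0
```

```bash
python3 -c "
from h import *
rep();plan([475,-285,330],0.04)"
```

```text
t 0.95 tcp [ 342.  -449.1  335.2] jawyaw -22.89 tilt [ 0.001  0.001 -1.   ] w 87.0 F [ 0.   0.1 -0.1] q [ 1.09  0.12 -0.24  1.47  0.03  1.55  0.45]
lin [ 0.037  0.391 -1.352] ang [-0.56  -0.001 -0.001]
```

Request:
play_rows(linear=[[0,0.05,-0.2],[0,0.1,-0.4],[0,0.2,-0.6],[0,0.3,-0.8],[0.02,0.35,-1],[0.02,0.39,-1],[0.03,0.39,-1],[0.03,0.39,-1]], angular=[[-0.1,0,0],[-0.2,0,0],[-0.3,0,0],[-0.4,0,0],[-0.5,0,0],[-0.56,0,0],[-0.56,0,0],[-0.56,0,0]])

```text
time_s: 1.75
tcp_pos: [452.3, -337.7, 330.0]
tcp_rot: [-1.871, 1.57, 2.871]
wrist_force: [-1.0, -0.5, -0.8]
grip_width: 87.2
```

```bash
python3 -c "
from h import *
rep();snap('wrist','w1');plan([475,-285,330],0.04)"
```

```text
t 1.75 tcp [ 452.3 -337.7  330. ] jawyaw 1.66 tilt [-0.001  0.    -1.   ] w 87.2 F [-1.  -0.5 -0.8] q [ 0.94  0.13 -0.39  1.48  0.05  1.54  0.58]
lin [ 0.001  0.163 -0.35 ] ang [-0.015 -0.     0.001]
```

View pics/w1.png

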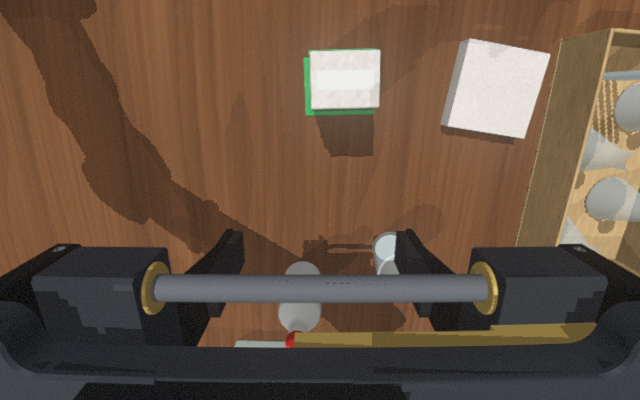

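The wrist view shows the white carton top at about (345,79) with the green cradle under it, and the filter box at (495,88). I'll move closer for a second view.

Request:
play_rows(linear=[[0,0.05,-0.1],[0,0.1,-0.25],[0,0.15,-0.4],[0,0.16,-0.48],[0,0.16,-0.48],[0,0.16,-0.48],[0,0.16,-0.48],[0,0.16,-0.48]], angular=[[0,0,0],[0,0,0],[0,0,0],[0,0,0],[0,0,0],[0,0,0],[0,0,0],[0,0,0]])

```text
time_s: 2.6
tcp_pos: [473.9, -266.7, 330.4]
tcp_rot: [-1.253, 1.57, -2.797]
wrist_force: [0.4, -0.3, 0.2]
grip_width: 86.9
```

```bash
python3 - <<'E'
from h import *
rep();snap('wrist','w2')
for n in ['w1','w2']:
    f=load(n); im=np.asarray(f['frame']); hsv=cv2.cvtColor(im,cv2.COLOR_RGB2HSV)
    m=((hsv[...,1]<60)&(hsv[...,2]>165)).astype(np.uint8); m[230:]=0
    cs=cv2.findContours(cv2.morphologyEx(m,cv2.MORPH_OPEN,np.ones((3,3))),cv2.RETR_EXTERNAL,cv2.CHAIN_APPROX_NONE)[0]
    for c in cs:
        if cv2.contourArea(c)>800: print(n,cv2.contourArea(c),cv2.minAreaRect(c),cv2.boxPoints(cv2.minAreaRect(c)).round(1).tolist())
b=cv2.imread('pics/w2.png')[:240,200:520]; cv2.imwrite('pics/w2c.png',cv2.resize(b,None,fx=2.5,fy=2.5,interpolation=cv2.INTER_CUBIC))
E
```

```text
t 2.6 tcp [ 473.9 -266.7  330.4] jawyaw 1.54 tilt [-0. -0. -1.] w 86.9 F [ 0.4 -0.3  0.2] q [ 0.88  0.09 -0.44  1.52  0.04  1.54  0.46]
w1 805.5 ((621.4056396484375, 195.16976928710938), (45.14159393310547, 31.18268394470215), 60.01836013793945) [[596.5999755859375, 183.39999389648438], [623.5999755859375, 167.8000030517578], [646.2000122070312, 206.89999389648438], [619.2000122070312, 222.5]]
w1 807.5 ((604.2791137695312, 153.10894775390625), (47.14295959472656, 30.42656707763672), 30.068584442138672) [[576.2999877929688, 154.5], [591.5, 128.10000610351562], [632.2999877929688, 151.8000030517578], [617.0999755859375, 178.10000610351562]]
w1 3891.0 ((344.6910095214844, 78.59575653076172), (58.007904052734375, 69.87164306640625), 88.72696685791016) [[309.1000061035156, 50.400001525878906], [379.0, 48.79999923706055], [380.29998779296875, 106.80000305175781], [310.3999938964844, 108.4000015258789]]
w1 7086.0 ((498.4117431640625, 89.35294342041016), (82.94718170166016, 95.07396697998047), 14.03624439239502) [[446.6000061035156, 125.4000015258789], [469.70001220703125, 33.20000076293945]
[... 224 characters left out ...]
4648438), (67.9404296875, 47.52688980102539), 6.009005546569824) [[570.2999877929688, 166.89999389648438], [575.2999877929688, 119.5999984741211], [642.7999877929688, 126.69999694824219], [637.7999877929688, 174.0]]
w2 3561.5 ((320.28582763671875, 148.4313201904297), (55.68959426879883, 67.18109893798828), 87.79740142822266) [[285.6000061035156, 121.9000015258789], [352.79998779296875, 119.30000305175781], [354.8999938964844, 175.0], [287.79998779296875, 177.5]]
w2 6950.5 ((472.2835998535156, 137.72650146484375), (91.87451171875, 84.86516571044922), 10.007979393005371) [[419.70001220703125, 171.5], [434.3999938964844, 88.0], [524.9000244140625, 103.9000015258789], [510.1000061035156, 187.5]]
```

View pics/w2c.png

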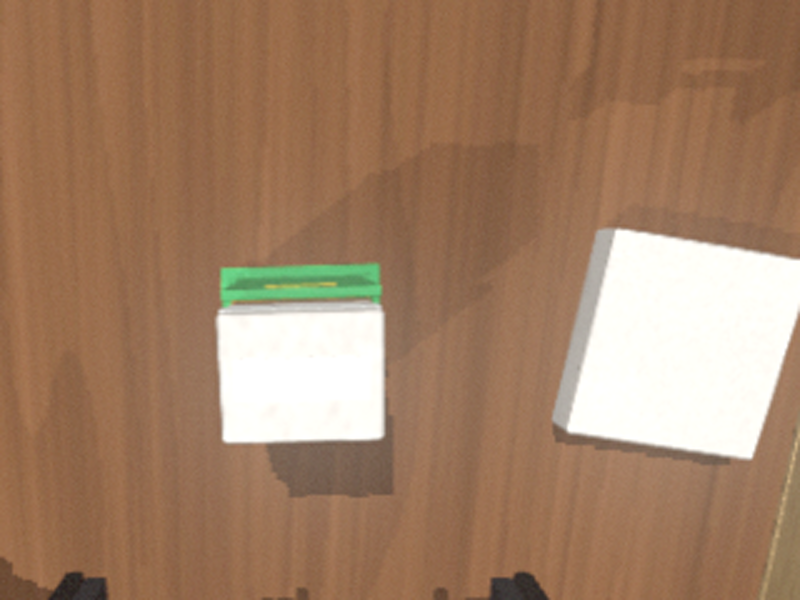

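The crop shows the white top spanning about (288..354, 121..177) in the wrist frame, nearly axis-aligned, with the green wall just above it. Next I'll triangulate its corners across the two views.

```bash
python3 - <<'E'
from h import *
f1,f2=load('w1'),load('w2')
a=[[309.1,50.4],[379,48.8],[380.3,106.8],[310.4,108.4]];b=[[286.2,123.3],[352.8,121],[354.9,175],[287.8,177.5]]
P=[]
for u,v in zip(a,b):
    p,e=tri(f1,u,f2,v);P.append(p);print(p.round(1),e.round(2))
P=np.array(P);print(P.mean(0).round(1))
for n,f,u in (('w1',f1,a),('w2',f2,b)):
    Q=onz(f,u,171); print(n,Q.round(1).tolist(),Q.mean(0).round(1),[np.linalg.norm(Q[i]-Q[(i+1)%4]).round(1) for i in range(4)],np.degrees(np.arctan2(*(Q[1]-Q[0])[[1,0]])).round(2),np.degrees(np.arctan2(*(Q[2]-Q[3])[[1,0]])).round(2))
E
```

```text
[ 437.3 -212.9  161.3] 0.46
[ 506.4 -208.9  157.7] 0.17
[ 510.4 -264.2  168.8] 0.78
[ 440.1 -267.5  174.8] 0.43
[ 473.6 -238.4  165.6]
w1 [[437.8, -214.2, 171.0], [504.0, -210.7, 171.0], [509.6, -264.0, 171.0], [440.2, -267.7, 171.0]] [ 472.9 -239.2  171. ] [np.float64(66.3), np.float64(53.6), np.float64(69.5), np.float64(53.5)] 3.06 3.06
w2 [[438.0, -212.0, 171.0], [505.1, -207.9, 171.0], [510.5, -263.8, 171.0], [439.6, -268.4, 171.0]] [ 473.3 -238.   171. ] [np.float64(67.1), np.float64(56.1), np.float64(71.1), np.float64(56.4)] 3.51 3.77
```

```bash
python3 -c "
from h import *
rep();plan([473,-238.7,200],np.radians(3.4));plan([473,-238.7,133],np.radians(3.4))"
```

```text
t 2.65 tcp [ 474.1 -266.5  330.4] jawyaw 1.57 tilt [-0.  0. -1.] w 86.6 F [-0.6 -0.8  1.1] q [ 0.88  0.09 -0.44  1.52  0.04  1.54  0.46]
lin [ 0.869 -0.002 -0.185] ang [-0.041 -0.     0.   ]
lin [ 1.316 -0.002 -0.185] ang [-0.041 -0.     0.   ]
```

Request:
play_rows(linear=[[0.05,0,-0.1],[0.2,0,-0.18],[0.4,0,-0.185],[0.6,0,-0.185],[0.75,0,-0.185],[0.87,0,-0.185],[0.87,0,-0.185],[0.87,0,-0.185]], angular=[[-0.02,0,0],[-0.041,0,0],[-0.041,0,0],[-0.041,0,0],[-0.041,0,0],[-0.041,0,0],[-0.041,0,0],[-0.041,0,0]])

```text
time_s: 3.45
tcp_pos: [473.7, -238.1, 200.4]
tcp_rot: [2.648, 1.571, 1.138]
wrist_force: [-0.7, -1.0, 0.8]
grip_width: 86.7
```

```bash
python3 -c "
from h import *
rep();snap('wrist','w3');plan([473,-238.7,133],np.radians(3.4))"
```

```text
t 3.45 tcp [ 473.7 -238.1  200.4] jawyaw 3.49 tilt [ 0.  0. -1.] w 86.7 F [-0.7 -1.   0.8] q [ 0.85  0.1  -0.47  1.76  0.05  1.28  0.44]
lin [ 0.454 -0.009  0.003] ang [ 0.002  0.001 -0.002]
```

View pics/w3.png

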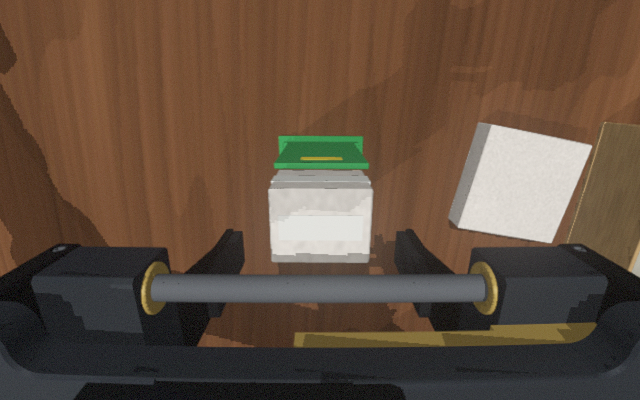

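The carton top spans columns 270–370, centred between the fingers (243..395). Before descending I'll check y against the strip, which is centred at row 228.

```bash
python3 -c "
from h import *
f=load('w3');print(proj(f,[[473,-238.7,171]]),onz(f,[(320,228),(320,187),(320,262),(270,225),(371,225),(320,250)],171).round(1))
print(onz(f,[(270,187),(371,187),(270,250),(371,250)],171).round(1))"
```

```text
[[319.89713151 226.36667434]] [[ 473.1 -239.9  171. ]
 [ 471.4 -211.5  171. ]
 [ 474.7 -265.3  171. ]
 [ 439.9 -239.8  171. ]
 [ 506.8 -235.7  171. ]
 [ 474.2 -256.1  171. ]]
[[ 439.5 -213.5  171. ]
 [ 503.9 -209.5  171. ]
 [ 440.1 -258.3  171. ]
 [ 508.9 -254.1  171. ]]
```

Request:
play_rows(linear=[[0.15,0,0],[0.3,0,0],[0.4,0,0.003],[0.45,0,0.003],[0.45,0,0.003],[0.45,0,0.003],[0.45,0,0.003],[0.45,0,0.003]], angular=[[0,0,0],[0,0,0],[0,0,0],[0,0,0],[0,0,0],[0,0,0],[0,0,0],[0,0,0]])

```text
time_s: 4.3
tcp_pos: [474.2, -238.4, 133.4]
tcp_rot: [0.892, 1.569, -0.617]
wrist_force: [0.2, 0.2, 0.9]
grip_width: 87.0
```

Request:
play_rows(linear=[[0,0,0],[0,0,0],[0,0,0],[0,0,0],[0,0,0],[0,0,0],[0,0,0],[0,0,0]], angular=[[0,0,0],[0,0,0],[0,0,0],[0,0,0],[0,0,0],[0,0,0],[0,0,0],[0,0,0]], fingers=-1)

```text
time_s: 5.1
tcp_pos: [473.9, -238.1, 132.7]
tcp_rot: [1.034, 1.57, -0.475]
wrist_force: [1.1, -0.1, 0.1]
grip_width: 67.9
```

```bash
python3 -c "
from h import *
rep()"
```

```text
t 5.1 tcp [ 473.9 -238.1  132.7] jawyaw 3.53 tilt [ 0. -0. -1.] w 67.9 F [ 1.1 -0.1  0.1] q [ 0.85  0.16 -0.47  1.85  0.08  1.15  0.41]
```

Gripped at 67.9 mm, which matches the carton's length. I'll lift straight up and check.

Request:
play_rows(linear=[[-0.05,0,0],[-0.15,0,0],[-0.3,0,0],[-0.45,0,0],[-0.5,0,-0.1],[-0.5,0,-0.3],[-0.5,0,-0.5],[-0.5,0,-0.7]], angular=[[0,0,0],[0,0,0],[0,0,0],[0,0,0],[0,0,0],[0,0,0],[0,0,0],[0,0,0]])

```text
time_s: 5.9
tcp_pos: [466.5, -130.9, 207.4]
tcp_rot: [-2.042, 1.57, 2.732]
wrist_force: [1.4, -0.1, -1.6]
grip_width: 67.9
```

```bash
python3 -c "
from h import *
rep();snap('scene','s1');plan([480,-70,100],np.radians(0))
a=cv2.imread('pics/s1.png')[150:300,150:390];cv2.imwrite('pics/s1c.png',cv2.resize(a,None,fx=3,fy=3))"
```

```text
t 5.9 tcp [ 466.5 -130.9  207.4] jawyaw 3.55 tilt [-0.001  0.    -1.   ] w 67.9 F [ 1.4 -0.1 -1.6] q [ 0.77 -0.   -0.55  1.85 -0.    1.29  0.29]
lin [ 0.718  0.114 -0.353] ang [ 0.088 -0.004  0.001]
```

View pics/s1c.png

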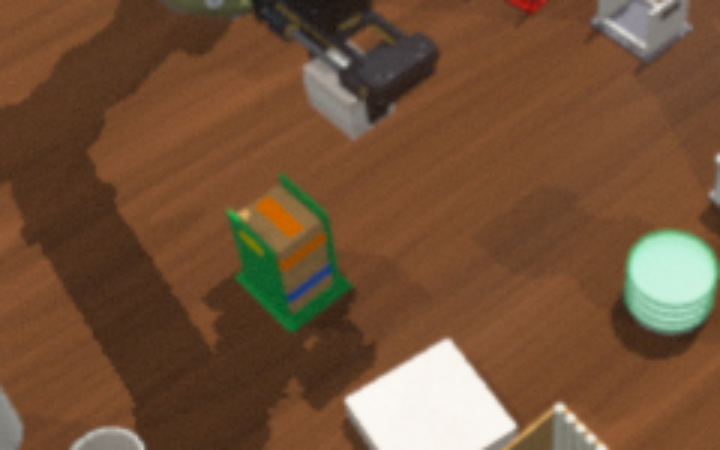

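The crop shows the orange carton still seated in the cradle and the white one held clear. I'll set white down near (520,-75).

```bash
python3 -c "
from h import *
plan([520,-75,80],np.radians(0));plan([520,-75,20],np.radians(0))"
```

```text
lin [ 0.851  0.378 -0.301] ang [ 0.088 -0.004  0.001]
lin [ 1.251  0.379 -0.3  ] ang [ 0.088 -0.004  0.001]
```

Request:
play_rows(linear=[[0.1,0.1,-0.1],[0.25,0.2,-0.2],[0.4,0.3,-0.3],[0.55,0.378,-0.3],[0.7,0.378,-0.3],[0.85,0.378,-0.3],[0.9,0.378,-0.3],[0.9,0.378,-0.3]], angular=[[0.03,0,0],[0.06,0,0],[0.088,0,0],[0.088,0,0],[0.088,0,0],[0.088,0,0],[0.088,0,0],[0.088,0,0]])

```text
time_s: 6.75
tcp_pos: [519.8, -84.2, 71.6]
tcp_rot: [-1.856, 1.568, 2.85]
wrist_force: [-0.8, 0.2, -1.5]
grip_width: 68.0
```

```bash
python3 -c "
from h import *
rep();plan([520,-75,20],np.radians(0));plan([520,-75,16.7],np.radians(0))
snap('scene','s2');snap('top','t2');a=cv2.imread('pics/s2.png')[120:260,200:400];cv2.imwrite('pics/s2c.png',cv2.resize(a,None,fx=4,fy=4))"
```

```text
t 6.75 tcp [519.8 -84.2  71.6] jawyaw -0.4 tilt [-0.003  0.001 -1.   ] w 68.0 F [-0.8  0.2 -1.5] q [ 0.65  0.24 -0.6   1.91  0.16  1.04 -0.02]
lin [ 0.344  0.002 -0.061] ang [-0.009 -0.001  0.003]
lin [ 0.366  0.002 -0.061] ang [-0.009 -0.001  0.003]
```

View pics/s2c.png

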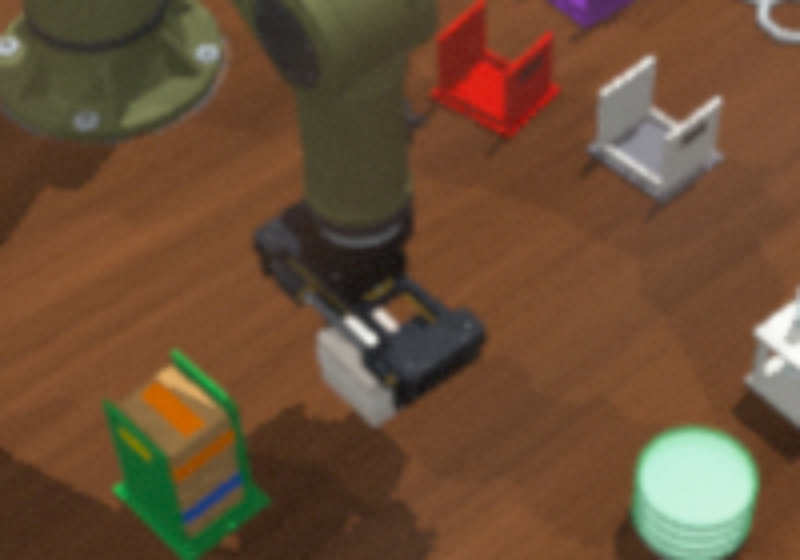

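The area under the held white carton is clear. I'll lower it gently.

Request:
play_rows(linear=[[0.1,0,0],[0.2,0,0],[0.28,0,0],[0.31,0,0],[0.33,0,0],[0.345,0,0],[0.355,0,0],[0.36,0,0]], angular=[[0,0,0],[0,0,0],[0,0,0],[0,0,0],[0,0,0],[0,0,0],[0,0,0],[0,0,0]])

```text
time_s: 7.65
tcp_pos: [521.3, -85.0, 18.7]
tcp_rot: [1.212, 1.57, -0.367]
wrist_force: [0.7, 0.2, -1.6]
grip_width: 67.7
```

```bash
python3 -c "
from h import *
rep()"
```

```text
t 7.65 tcp [521.3 -85.   18.7] jawyaw -0.44 tilt [ 0. -0. -1.] w 67.7 F [ 0.7  0.2 -1.6] q [ 0.63  0.32 -0.58  1.95  0.22  0.94 -0.07]
```

Request:
play_rows(linear=[[0.003,0,0],[0.006,0,0],[0.009,0,0],[0.012,0,0],[0.014,0,0],[0.014,0,0],[0.014,0,0],[0.014,0,0]], angular=[[0,0,0],[0,0,0],[0,0,0],[0,0,0],[0,0,0],[0,0,0],[0,0,0],[0,0,0]])

```text
time_s: 8.45
tcp_pos: [521.1, -85.0, 16.7]
tcp_rot: [0.227, 1.571, -1.351]
wrist_force: [-0.4, -0.1, 0.9]
grip_width: 67.7
```

```bash
python3 -c "
from h import *
rep()"
```

```text
t 8.45 tcp [521.1 -85.   16.7] jawyaw -0.44 tilt [ 0. -0. -1.] w 67.7 F [-0.4 -0.1  0.9] q [ 0.63  0.32 -0.58  1.95  0.22  0.93 -0.07]
```

Contact: the force changed from −1.6 N to +0.9 N at the expected height. Release and lift.

Request:
play_rows(linear=[[0,0,0],[0,0,0],[0,0,0],[0,0,0],[-0.15,0,0],[-0.45,0,0],[-0.75,0,0],[-1,0,0]], angular=[[0,0,0],[0,0,0],[0,0,0],[0,0,0],[0,0,0],[0,0,0],[0,0,0],[0,0,0]], fingers=1)

```text
time_s: 9.25
tcp_pos: [521.5, -84.8, 168.8]
tcp_rot: [1.286, 1.569, -0.293]
wrist_force: [0.9, -0.1, -0.1]
grip_width: 87.1
```

```bash
python3 -c "
from h import *
rep();snap('wrist','w4');plan([474,-255,230],np.radians(3.4))"
```

```text
t 9.25 tcp [521.5 -84.8 168.8] jawyaw -0.42 tilt [ 0.002 -0.001 -1.   ] w 87.1 F [ 0.9 -0.1 -0.1] q [ 0.69  0.14 -0.62  1.81  0.09  1.22  0.04]
lin [-0.366 -0.329  1.136] ang [-0.085  0.005 -0.014]
```

View pics/w4.png

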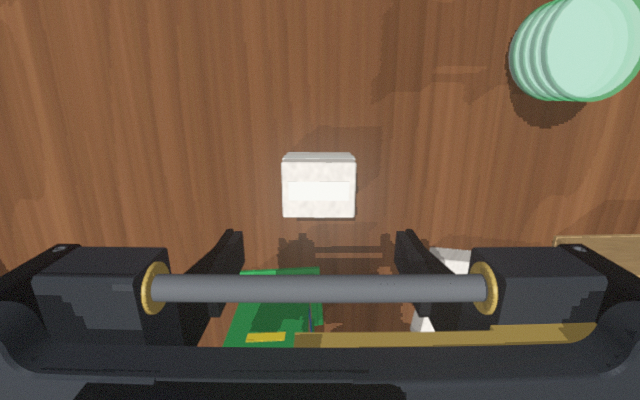

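White stands flat on the bench at image (319,187), still upright. Next I'll go back to the cradle for the orange one.

Request:
play_rows(linear=[[-0.1,0,0.1],[-0.2,-0.1,0.25],[-0.3,-0.15,0.4],[-0.36,-0.2,0.55],[-0.36,-0.25,0.7],[-0.36,-0.33,0.85],[-0.36,-0.33,1],[-0.36,-0.33,1]], angular=[[-0.02,0,0],[-0.05,0,0],[-0.085,0,0],[-0.085,0,0],[-0.085,0,0],[-0.085,0,0],[-0.085,0,0],[-0.085,0,0]])

```text
time_s: 10.1
tcp_pos: [469.3, -238.4, 220.0]
tcp_rot: [-0.399, 1.569, -1.916]
wrist_force: [-0.1, -0.0, 0.3]
grip_width: 87.2
```

```bash
python3 -c "
from h import *
rep();snap('wrist','w5');plan([473,-239,160],np.radians(3.4))
b=cv2.imread('pics/w5.png')[:240,200:520]; cv2.imwrite('pics/w5c.png',cv2.resize(b,None,fx=2.5,fy=2.5,interpolation=cv2.INTER_CUBIC))"
```

```text
t 10.1 tcp [ 469.3 -238.4  220. ] jawyaw 3.06 tilt [-0.    -0.001 -1.   ] w 87.2 F [-0.1 -0.   0.3] q [ 0.88  0.08 -0.49  1.75  0.04  1.32  0.44]
lin [0.4   0.02  0.022] ang [-0.004 -0.     0.001]
```

View pics/w5c.png

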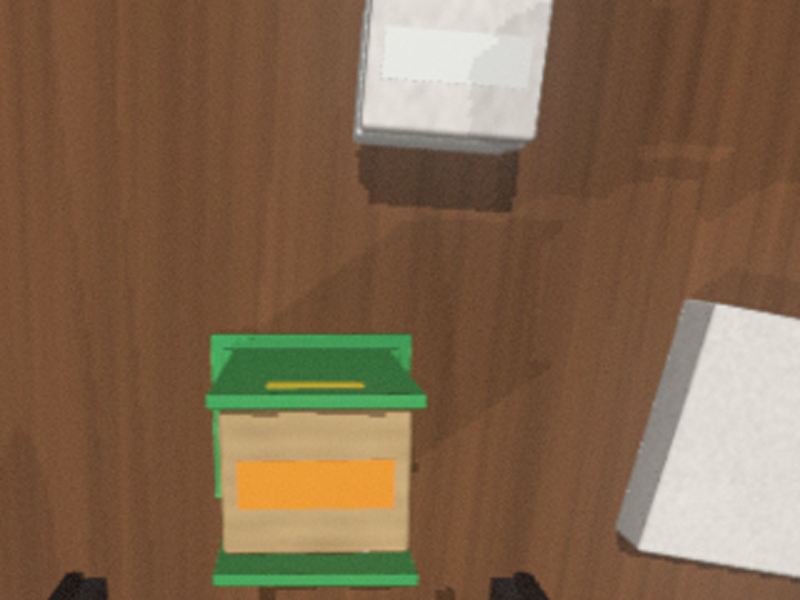

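The orange carton's top sits between the green walls, with its strip at about image (295..358, 184..204). I'll measure it and the wall tops.

```bash
python3 - <<'E'
from h import *
f=load('w5');c=lambda L:[(200+x/2.5-.5,y/2.5-.5) for x,y in L]
print('strip',onz(f,c([(237,460),(394,460),(396,509),(238,509)]),116).round(1).tolist())
Q=onz(f,c([(219,411),(411,411),(408,552),(223,552)]),116);print('top',Q.round(1).tolist(),Q.mean(0))
W=onz(f,c([(207,394),(425,394),(426,407),(207,407),(215,575),(417,573),(417,583),(214,584)]),125);print('walls',W.round(1).tolist(),W[:4].mean(0),W[4:].mean(0),W.mean(0))
E
```

```text
strip [[445.7, -231.6, 116.0], [501.0, -228.7, 116.0], [503.4, -246.9, 116.0], [446.6, -249.9, 116.0]]
top [[438.9, -214.4, 116.0], [505.3, -210.8, 116.0], [509.3, -263.3, 116.0], [441.6, -266.9, 116.0]] [ 473.79136549 -238.8383959   116.        ]
walls [[435.6, -206.8, 125.0], [508.0, -202.9, 125.0], [508.8, -207.3, 125.0], [435.7, -211.2, 125.0], [439.7, -272.2, 125.0], [511.8, -267.6, 125.0], [512.2, -271.5, 125.0], [439.4, -275.8, 125.0]] [ 472.03374798 -207.05781033  125.        ] [ 475.76505885 -271.75382733  125.        ] [ 473.89940341 -239.40581883  125.        ]
```

Cradle centre is (473.9,-239.4) with yaw about 3.3°. Wall spacing is 64.8 mm, as expected, and the orange carton is centred in it. I'll descend in two stages.

```bash
python3 -c "
from h import *
rep();plan([473.8,-239.1,77.7],np.radians(3.3))"
```

```text
t 10.15 tcp [ 469.9 -235.9  220. ] jawyaw 3.2 tilt [-0.  0. -1.] w 86.8 F [ 0.4  0.2 -1.1] q [ 0.88  0.08 -0.49  1.75  0.04  1.32  0.44]
lin [0.948 0.025 0.023] ang [-0.002 -0.     0.001]
```

Request:
play_rows(linear=[[0.05,0.026,0.02],[0.15,0.026,0.02],[0.3,0.026,0.02],[0.45,0.026,0.02],[0.5,0.026,0.02],[0.5,0.026,0.02],[0.5,0.026,0.02],[0.5,0.026,0.02]], angular=[[0,0,0],[0,0,0],[0,0,0],[0,0,0],[0,0,0],[0,0,0],[0,0,0],[0,0,0]])

```text
time_s: 10.95
tcp_pos: [475.3, -237.5, 146.6]
tcp_rot: [0.952, 1.569, -0.559]
wrist_force: [0.4, -0.1, -0.2]
grip_width: 87.1
```

```bash
python3 -c "
from h import *
rep();plan([473.8,-239.1,77.7],np.radians(3.3))"
```

```text
t 10.95 tcp [ 475.3 -237.5  146.6] jawyaw 3.4 tilt [ 0.002 -0.001 -1.   ] w 87.1 F [ 0.4 -0.1 -0.2] q [ 0.87  0.15 -0.49  1.83  0.08  1.18  0.41]
lin [ 0.459 -0.012  0.01 ] ang [ 0.002  0.001 -0.002]
```

Request:
play_rows(linear=[[0.1,-0.008,0.01],[0.22,-0.008,0.01],[0.34,-0.008,0.01],[0.42,-0.008,0.01],[0.459,-0.008,0.01],[0.459,-0.008,0.01],[0.459,-0.008,0.01],[0.459,-0.008,0.01]], angular=[[0,0,0],[0,0,0],[0,0,0],[0,0,0],[0,0,0],[0,0,0],[0,0,0],[0,0,0]])

```text
time_s: 11.75
tcp_pos: [474.1, -239.2, 77.5]
tcp_rot: [0.905, 1.569, -0.607]
wrist_force: [-0.7, 0.5, 0.5]
grip_width: 87.0
```

```bash
python3 -c "
from h import *
rep()"
```

```text
t 11.75 tcp [ 474.1 -239.2   77.5] jawyaw 3.39 tilt [ 0.001 -0.001 -1.   ] w 87.0 F [-0.7  0.5  0.5] q [ 0.85  0.23 -0.48  1.9   0.12  1.04  0.38]
```

Request:
play_rows(linear=[[0,0,0],[0,0,0],[0,0,0],[0,0,0],[0,0,0],[0,0,0],[0,0,0],[0,0,0]], angular=[[0,0,0],[0,0,0],[0,0,0],[0,0,0],[0,0,0],[0,0,0],[0,0,0],[0,0,0]], fingers=-1)

```text
time_s: 12.55
tcp_pos: [473.9, -239.0, 76.9]
tcp_rot: [1.063, 1.57, -0.448]
wrist_force: [2.2, -0.6, 2.3]
grip_width: 67.9
```

```bash
python3 -c "
from h import *
rep()"
```

```text
t 12.55 tcp [ 473.9 -239.    76.9] jawyaw 3.39 tilt [ 0.001 -0.    -1.   ] w 67.9 F [ 2.2 -0.6  2.3] q [ 0.85  0.23 -0.48  1.9   0.12  1.04  0.38]
```

Gripped at 67.9 mm. I'll lift straight up, well clear of the 125 mm walls, before moving sideways.

Request:
play_rows(linear=[[-0.05,0,0],[-0.15,0,0],[-0.3,0,0],[-0.45,0,0],[-0.6,0,0],[-0.72,0,0],[-0.75,0,0],[-0.75,0,0]], angular=[[0,0,0],[0,0,0],[0,0,0],[0,0,0],[0,0,0],[0,0,0],[0,0,0],[0,0,0]])

```text
time_s: 13.35
tcp_pos: [473.5, -239.0, 189.9]
tcp_rot: [0.644, 1.57, -0.868]
wrist_force: [0.1, 0.6, -2.5]
grip_width: 68.1
```

```bash
python3 -c "
from h import *
rep();snap('scene','s3');
a=cv2.imread('pics/s3.png')[120:270,180:420];cv2.imwrite('pics/s3c.png',cv2.resize(a,None,fx=3,fy=3))
plan([520,70,185],0);plan([520,70,70],0)"
```

```text
t 13.35 tcp [ 473.5 -239.   189.9] jawyaw 3.38 tilt [ 0.001 -0.001 -1.   ] w 68.1 F [ 0.1  0.6 -2.5] q [ 0.88  0.11 -0.49  1.78  0.06  1.26  0.43]
lin [ 0.025  0.435 -2.037] ang [ 0.075 -0.     0.001]
lin [ 0.792  0.435 -2.037] ang [ 0.075 -0.     0.001]
```

View pics/s3c.png

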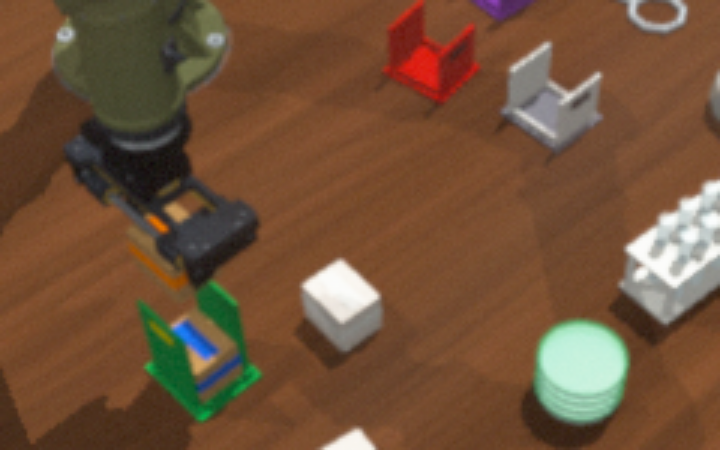

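The orange carton is lifted clear, blue stays at the bottom of the cradle, and white stands on the bench. I'll carry orange over to (520,65).

Request:
play_rows(linear=[[0,0,-0.05],[0,0.05,-0.15],[0,0.1,-0.3],[0,0.15,-0.45],[0,0.2,-0.6],[0,0.25,-0.75],[0,0.3,-0.9],[0,0.35,-1]], angular=[[0,0,0],[0.02,0,0],[0.04,0,0],[0.06,0,0],[0.075,0,0],[0.075,0,0],[0.075,0,0],[0.075,0,0]])

```text
time_s: 14.2
tcp_pos: [516.2, -83.1, 188.0]
tcp_rot: [-2.087, 1.568, 2.628]
wrist_force: [0.6, -0.0, -2.4]
grip_width: 68.4
```

Request:
play_rows(linear=[[0,0.01,-0.15],[0,0.02,-0.3],[0,0.03,-0.45],[0.1,0.05,-0.6],[0.2,0.07,-0.75],[0.35,0.08,-0.9],[0.5,0.08,-1],[0.6,0.08,-1]], angular=[[0,0,0],[0,0,0],[0,0,0],[0,0,0],[0,0,0],[0,0,0],[0,0,0],[0,0,0]])

```text
time_s: 15.0
tcp_pos: [526.7, 67.3, 96.7]
tcp_rot: [-1.987, 1.567, 2.731]
wrist_force: [-0.4, 0.4, -2.7]
grip_width: 68.1
```

```bash
python3 -c "
from h import *
rep();snap('scene','s4');
a=cv2.imread('pics/s4.png')[100:250,220:460];cv2.imwrite('pics/s4c.png',cv2.resize(a,None,fx=3,fy=3))
plan([520,65,18],0)"
```

```text
t 15.0 tcp [526.7  67.3  96.7] jawyaw 0.29 tilt [-0.004  0.002 -1.   ] w 68.1 F [-0.4  0.4 -2.7] q [ 0.48  0.24 -0.73  1.87  0.18  1.1  -0.31]
lin [ 0.512 -0.034 -0.001] ang [ 0.004 -0.     0.009]
```

View pics/s4c.png

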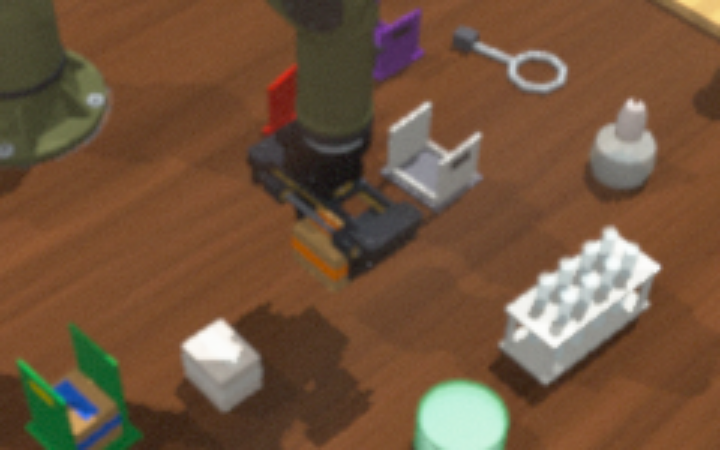

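The spot at (527,67) is clear. Lower slowly.

Request:
play_rows(linear=[[0.1,0,0],[0.22,0,0],[0.34,0,0],[0.42,0,0],[0.47,0,0],[0.5,0,0],[0.515,0,0],[0.52,0,0]], angular=[[0,0,0],[0,0,0],[0,0,0],[0,0,0],[0,0,0],[0,0,0],[0,0,0],[0,0,0]])

```text
time_s: 15.85
tcp_pos: [529.3, 63.9, 21.4]
tcp_rot: [1.426, 1.57, -0.145]
wrist_force: [-0.4, -0.1, -2.4]
grip_width: 67.5
```

```bash
python3 -c "
from h import *
rep()"
```

```text
t 15.85 tcp [529.3  63.9  21.4] jawyaw 0.0 tilt [ 0.001 -0.    -1.   ] w 67.5 F [-0.4 -0.1 -2.4] q [ 0.44  0.35 -0.69  1.93  0.27  0.95 -0.38]
```

Request:
play_rows(linear=[[0.01,0,0],[0.016,0,0],[0.02,0,0],[0.024,0,0],[0.028,0,0],[0.032,0,0],[0.036,0,0],[0.036,0,0]], angular=[[0,0,0],[0,0,0],[0,0,0],[0,0,0],[0,0,0],[0,0,0],[0,0,0],[0,0,0]])

```text
time_s: 16.65
tcp_pos: [528.9, 63.9, 15.9]
tcp_rot: [-0.272, 1.57, -1.843]
wrist_force: [-2.1, -0.8, 1.3]
grip_width: 67.8
```

```bash
python3 -c "
from h import *
rep()"
```

```text
t 16.65 tcp [528.9  63.9  15.9] jawyaw 0.01 tilt [-0. -0. -1.] w 67.8 F [-2.1 -0.8  1.3] q [ 0.43  0.36 -0.69  1.94  0.28  0.94 -0.39]
```

Request:
play_rows(linear=[[0,0,0],[0,0,0],[0,0,0],[0,0,0],[-0.15,0,0],[-0.45,0,0],[-0.75,0,0],[-1,0,0]], angular=[[0,0,0],[0,0,0],[0,0,0],[0,0,0],[0,0,0],[0,0,0],[0,0,0],[0,0,0]], fingers=1)

```text
time_s: 17.45
tcp_pos: [529.3, 64.3, 168.1]
tcp_rot: [1.56, 1.569, -0.01]
wrist_force: [0.3, 0.2, 0.6]
grip_width: 87.1
```

```bash
python3 -c "
from h import *
rep();snap('wrist','w6');plan([500,300,230],np.radians(90))"
```

```text
t 17.45 tcp [529.3  64.3 168.1] jawyaw 0.03 tilt [ 0.002 -0.    -1.   ] w 87.1 F [0.3 0.2 0.6] q [ 0.51  0.17 -0.74  1.79  0.12  1.23 -0.26]
lin [-0.375 -0.214 -1.567] ang [-1.999  0.012 -0.011]
```

View pics/w6.png

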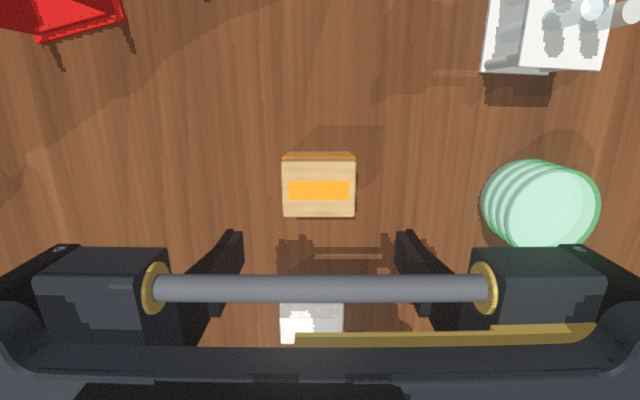

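The orange carton is upright at (319,186). The tool now goes to look at the caddy, turning the jaws by 90° on the way.

Request:
play_rows(linear=[[-0.1,0,0],[-0.2,0,-0.1],[-0.3,0,-0.25],[-0.37,0,-0.4],[-0.37,-0.03,-0.55],[-0.37,-0.06,-0.7],[-0.37,-0.1,-0.85],[-0.37,-0.1,-1]], angular=[[-0.1,0,0],[-0.23,0,0],[-0.36,0,0],[-0.49,0,0],[-0.62,0,0],[-0.75,0,0],[-0.88,0,0],[-1,0,0]])

```text
time_s: 18.3
tcp_pos: [513.2, 215.0, 221.1]
tcp_rot: [-0.376, 1.57, -1.156]
wrist_force: [-0.6, 0.3, -0.1]
grip_width: 87.3
```

```bash
python3 -c "
from h import *
rep();plan([510,300,230],np.radians(90))"
```

```text
t 18.3 tcp [513.2 215.  221.1] jawyaw 45.27 tilt [ 0.    -0.001 -1.   ] w 87.3 F [-0.6  0.3 -0.1] q [ 0.37  0.22 -0.92  1.66  0.18  1.35  0.21]
lin [-0.06   0.387 -0.414] ang [-0.994  0.001  0.001]
```

Request:
play_rows(linear=[[0,0.05,-0.05],[0,0.1,-0.1],[-0.03,0.16,-0.17],[-0.06,0.22,-0.24],[-0.06,0.28,-0.31],[-0.06,0.34,-0.37],[-0.06,0.39,-0.41],[-0.06,0.39,-0.41]], angular=[[-0.13,0,0],[-0.26,0,0],[-0.4,0,0],[-0.54,0,0],[-0.68,0,0],[-0.82,0,0],[-0.94,0,0],[-1,0,0]])

```text
time_s: 19.1
tcp_pos: [511.2, 300.6, 229.9]
tcp_rot: [1.931, 1.569, 1.936]
wrist_force: [-0.1, 0.2, 0.4]
grip_width: 86.6
```

```bash
python3 -c "
from h import *
rep();snap('wrist','w7');snap('top','t7')"
```

```text
t 19.1 tcp [511.2 300.6 229.9] jawyaw 90.31 tilt [-0.001  0.001 -1.   ] w 86.6 F [-0.1  0.2  0.4] q [ 0.27  0.36 -1.06  1.56  0.32  1.4   0.77]
```

View pics/w7.png

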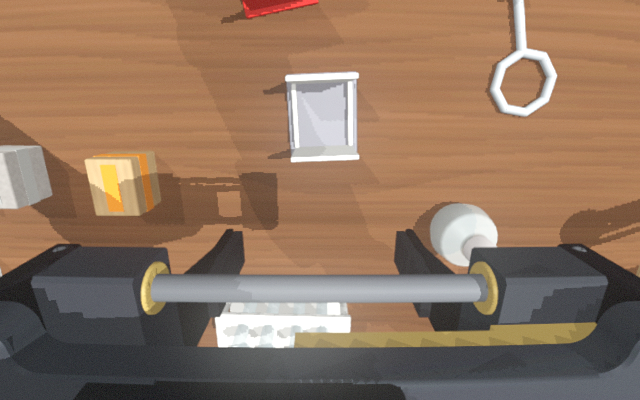

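The white caddy is at image (323,117), with its end walls as horizontal bars at rows ~76 and ~155. I'll enlarge and measure it, and take a second view from a little lower and further out.

```bash
python3 -c "
from h import *
b=cv2.imread('pics/w7.png')[60:172,270:375]; cv2.imwrite('pics/w7c.png',cv2.resize(b,None,fx=5,fy=5,interpolation=cv2.INTER_CUBIC))"
```

Request:
play_rows(linear=[[0.05,0,0.08],[0.1,0,0.16],[0.15,0,0.24],[0.2,0,0.3],[0.2,0,0.3],[0.2,0,0.3],[0.2,0,0.3],[0.2,0,0.3]], angular=[[0,0,0],[0,0,0],[0,0,0],[0,0,0],[0,0,0],[0,0,0],[0,0,0],[0,0,0]])

```text
time_s: 20.0
tcp_pos: [556.5, 299.2, 200.7]
tcp_rot: [0.129, 1.57, 0.13]
wrist_force: [-0.4, 0.1, 0.4]
grip_width: 86.8
```

```bash
python3 -c "
from h import *
rep();snap('wrist','w8')
b=cv2.imread('pics/w8.png')[:240,240:400]; cv2.imwrite('pics/w8c.png',cv2.resize(b,None,fx=2.5,fy=2.5,interpolation=cv2.INTER_CUBIC))"
```

```text
t 20.0 tcp [556.5 299.2 200.7] jawyaw 90.05 tilt [ 0.001  0.    -1.   ] w 86.8 F [-0.4  0.1  0.4] q [ 0.21  0.47 -1.    1.5   0.4   1.39  0.76]
```

View pics/w7c.png

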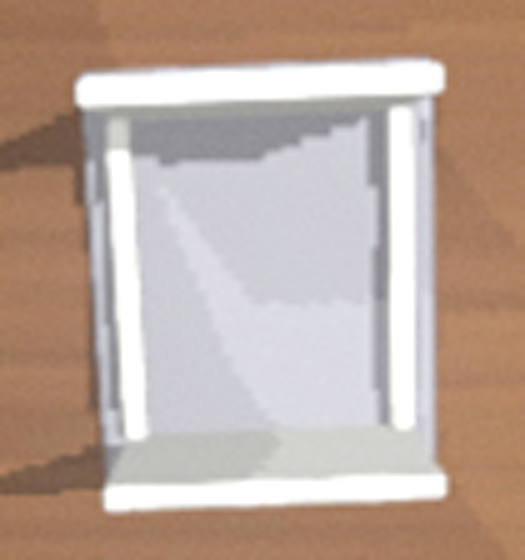

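View pics/w8c.png

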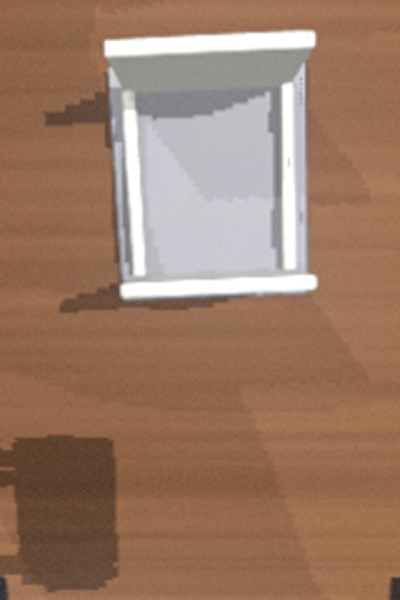

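```bash
python3 - <<'E'
from h import *
f7,f8=load('w7'),load('w8')
A=[(270+x/5-.4,60+y/5-.4) for x,y in [(77,91),(443,78),(105,496),(447,484)]]
B=[(240+x/2.5-.3,y/2.5-.3) for x,y in [(104,48.5),(315.5,38),(121.5,291.5),(316.5,282.5)]]
for n,f,U in (('7',f7,A),('8',f8,B)):
    Q=onz(f,U,75);print(n,Q.round(1).tolist(),Q.mean(0).round(1))
    m=[(Q[0]+Q[1])/2,(Q[2]+Q[3])/2];d=m[1]-m[0];print('sep',np.linalg.norm(d).round(1),'yaw',np.degrees(np.arctan2(d[1],d[0])).round(2),[np.degrees(np.arctan2(*(Q[i+1]-Q[i])[[1,0]])).round(2) for i in (0,2)])
for a,b in zip(A,B): print(tri(f7,a,f8,b))
# lips centrelines at z=14
L=onz(f7,[(270+x/5-.4,60+y/5-.4) for x,y in [(119,150),(136,435),(400,110),(402,427)]],14);print(L.round(1).tolist(),L.mean(0).round(1))
L=onz(f8,[(240+x/2.5-.3,y/2.5-.3) for x,y in [(128.5,93),(139.5,275),(288,84),(289.5,268)]],14);print(L.round(1).tolist(),L.mean(0).round(1))
E
```

```text
7 [[410.7, 267.3, 75.0], [408.0, 337.3, 75.0], [489.4, 271.1, 75.0], [486.5, 341.3, 75.0]] [448.6 304.2  75. ]
sep 78.7 yaw 2.86 [np.float64(92.28), np.float64(92.37)]
8 [[411.1, 267.4, 75.0], [407.8, 337.5, 75.0], [490.3, 271.3, 75.0], [487.0, 341.1, 75.0]] [449.1 304.3  75. ]
sep 79.2 yaw 2.7 [np.float64(92.7), np.float64(92.69)]
(array([410.59974222, 267.09111147,  72.4796349 ]), np.float64(0.10597450623357677))
(array([408.01454755, 337.29446252,  75.84600586]), np.float64(0.26806122156505113))
(array([490.70974583, 270.56030526,  68.17463206]), np.float64(0.10753246823484675))
(array([487.21451856, 341.76961004,  70.99113322]), np.float64(0.07295870802928746))
[[420.4, 270.4, 14.0], [486.3, 273.4, 14.0], [411.2, 334.9, 14.0], [484.0, 337.8, 14.0]] [450.5 304.1  14. ]
[[414.7, 270.2, 14.0], [487.1, 273.4, 14.0], [411.2, 335.2, 14.0], [484.0, 338.1, 14.0]] [449.3 304.2  14. ]
```

Caddy centre is (448.8,304.2) with yaw 2.6°. Spacings are 79 and 64.7 mm, as expected, and triangulated wall tops are at about 72 mm against 75. Now orange's pose on the bench from w6.

```bash
python3 - <<'E'
from h import *
f=load('w6'); im=np.asarray(f['frame']);hsv=cv2.cvtColor(im,cv2.COLOR_RGB2HSV)
m=((hsv[...,0]>10)&(hsv[...,0]<28)&(hsv[...,1]>190)&(hsv[...,2]>200)).astype(np.uint8);m[:168]=0;m[230:]=0
c=max(cv2.findContours(m,cv2.RETR_EXTERNAL,cv2.CHAIN_APPROX_NONE)[0],key=cv2.contourArea)
r=cv2.minAreaRect(c);print(r);Q=onz(f,cv2.boxPoints(r),55);print(Q.round(1).tolist(),Q.mean(0))
f7=load('w7');print('w7 strip',onz(f7,[(104,165),(118,165),(122,211),(107,212)],55).mean(0).round(1))
plan([528.8,64,90],np.radians(90))
E
```

```text
((347.0, 197.0), (0.0, 0.0), 0.0)
[[554.2, 56.8, 55.0], [554.2, 56.8, 55.0], [554.2, 56.8, 55.0], [554.2, 56.8, 55.0]] [554.15241739  56.81284974  55.        ]
w7 strip [528.5  64.6  55. ]
lin [ 0.738 -1.567 -0.187] ang [0.001 0.001 0.   ]
```

Request:
play_rows(linear=[[0,-0.1,0],[0,-0.25,0],[0,-0.4,0],[0,-0.55,0],[0,-0.7,0],[0,-0.8,0],[0,-0.9,0],[0,-1,0]], angular=[[0,0,0],[0,0,0],[0,0,0],[0,0,0],[0,0,0],[0,0,0],[0,0,0],[0,0,0]])

```text
time_s: 20.85
tcp_pos: [556.7, 148.2, 200.6]
tcp_rot: [-0.603, 1.57, -0.603]
wrist_force: [-0.5, -0.7, 0.3]
grip_width: 87.1
```

Request:
play_rows(linear=[[0,-0.15,-0.05],[0,-0.3,-0.1],[0.1,-0.45,-0.15],[0.2,-0.56,-0.187],[0.35,-0.56,-0.187],[0.47,-0.56,-0.187],[0.5,-0.56,-0.187],[0.5,-0.56,-0.187]], angular=[[0,0,0],[0,0,0],[0,0,0],[0,0,0],[0,0,0],[0,0,0],[0,0,0],[0,0,0]])

```text
time_s: 21.65
tcp_pos: [528.4, 65.0, 125.1]
tcp_rot: [-3.018, 1.57, -3.017]
wrist_force: [0.5, -0.6, 0.7]
grip_width: 87.2
```

```bash
python3 -c "
from h import *
rep();f=snap('wrist','w9');plan([528.7,64.2,16.5],np.radians(90));print(proj(f,[[528.7,64.2,55]]))"
```

```text
t 21.65 tcp [528.4  65.  125.1] jawyaw 90.04 tilt [-0.001 -0.    -1.   ] w 87.2 F [ 0.5 -0.6  0.7] q [ 0.72  0.28 -1.01  1.84  0.26  1.17  1.2 ]
lin [ 0.729 -0.007 -0.003] ang [0.001 0.001 0.   ]
[[318.36815964 207.41715415]]
```

View pics/w9.png

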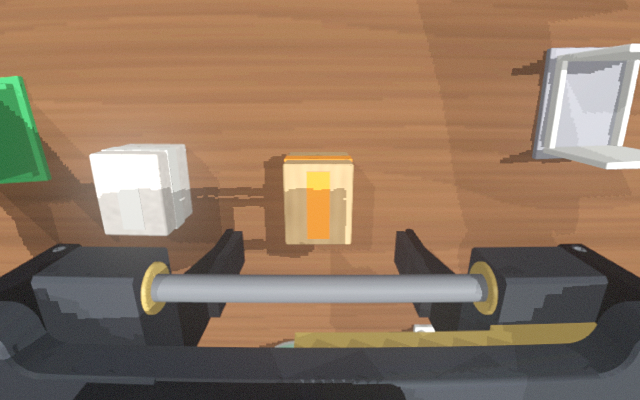

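Orange is at (318,207) between the fingers, with its strip at (307..330, 171..238), matching the predicted (318,207). White stands 64 mm clear of the left finger. Descend.

```bash
python3 -c "
from h import *
f=load('w9');Q=onz(f,[(307,171),(330,171),(330,238.5),(307,238.5)],55);print(Q.round(1).tolist(),Q.mean(0))"
```

```text
[[499.3, 55.5, 55.0], [499.2, 73.0, 55.0], [555.6, 73.7, 55.0], [555.6, 54.9, 55.0]] [527.44555726  64.30262363  55.        ]
```

Request:
play_rows(linear=[[0.1,-0.004,0],[0.22,-0.004,0],[0.34,-0.004,0],[0.46,-0.004,0],[0.58,-0.004,0],[0.67,-0.004,0],[0.715,-0.004,0],[0.72,-0.004,0]], angular=[[0,0,0],[0,0,0],[0,0,0],[0,0,0],[0,0,0],[0,0,0],[0,0,0],[0,0,0]])

```text
time_s: 22.5
tcp_pos: [528.3, 64.3, 16.5]
tcp_rot: [2.982, 1.57, 2.982]
wrist_force: [0.2, -0.2, -0.1]
grip_width: 86.8
```

```bash
python3 -c "
from h import *
rep()"
```

```text
t 22.5 tcp [528.3  64.3  16.5] jawyaw 90.02 tilt [-0.001  0.    -1.   ] w 86.8 F [ 0.2 -0.2 -0.1] q [ 0.62  0.43 -0.92  1.93  0.41  0.98  1.08]
```

Request:
play_rows(linear=[[0,0,0],[0,0,0],[0,0,0],[0,0,0],[0,0,0],[0,0,0],[0,0,0],[0,0,0]], angular=[[0,0,0],[0,0,0],[0,0,0],[0,0,0],[0,0,0],[0,0,0],[0,0,0],[0,0,0]], fingers=-1)

```text
time_s: 23.3
tcp_pos: [528.9, 64.1, 17.4]
tcp_rot: [-0.872, 1.57, -0.871]
wrist_force: [-0.9, 0.1, 3.6]
grip_width: 53.7
```

Request:
play_rows(linear=[[-0.05,0,0],[-0.15,0,0],[-0.3,0,0],[-0.45,0,0],[-0.6,0,0],[-0.75,0,0],[-0.85,0,0],[-0.85,0,0]], angular=[[0,0,0],[0,0,0],[0,0,0],[0,0,0],[0,0,0],[0,0,0],[0,0,0],[0,0,0]])

```text
time_s: 24.1
tcp_pos: [530.2, 64.6, 147.1]
tcp_rot: [-0.129, 1.566, -0.129]
wrist_force: [-0.1, -0.6, -2.6]
grip_width: 53.9
```

```bash
python3 -c "
from h import *
rep();f=snap('wrist','w10');plan([449,304.2,150],np.radians(92.6))"
```

```text
t 24.1 tcp [530.2  64.6 147.1] jawyaw 90.01 tilt [ 0.004 -0.001 -1.   ] w 53.9 F [-0.1 -0.6 -2.6] q [ 0.74  0.26 -1.03  1.81  0.24  1.2   1.21]
lin [-0.032  1.6   -0.535] ang [-0.058  0.002  0.001]
```

View pics/w10.png

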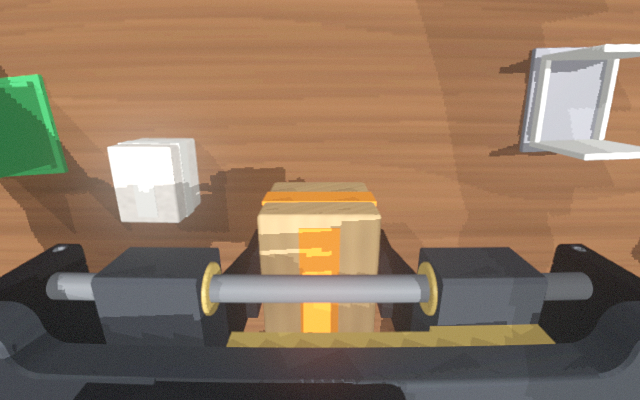

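Orange is held by its long sides at 53.9 mm. I'll check its x offset in the jaws using the top's far edge at row ~205, then carry it.

```bash
python3 -c "
from h import *
f=load('w10');print(onz(f,[(320,205),(262,205),(379,205),(320,230)],185).round(1))"
```

```text
[[490.1  64.8 185. ]
 [490.2  40.3 185. ]
 [490.1  89.6 185. ]
 [501.6  64.8 185. ]]
```

Request:
play_rows(linear=[[0,0.1,-0.03],[0,0.22,-0.06],[0,0.34,-0.1],[0,0.46,-0.15],[0,0.6,-0.2],[0,0.74,-0.25],[0,0.88,-0.3],[0,1,-0.3]], angular=[[0,0,0],[-0.02,0,0],[-0.04,0,0],[-0.058,0,0],[-0.058,0,0],[-0.058,0,0],[-0.058,0,0],[-0.058,0,0]])

```text
time_s: 24.95
tcp_pos: [481.3, 217.2, 144.5]
tcp_rot: [-2.667, 1.57, -2.617]
wrist_force: [0.8, 0.7, -2.4]
grip_width: 53.5
```

```bash
python3 -c "
from h import *
rep();plan([449,304.2,150],np.radians(92.6))"
```

```text
t 24.95 tcp [481.3 217.2 144.5] jawyaw 92.85 tilt [-0.001 -0.    -1.   ] w 53.5 F [ 0.8  0.7 -2.4] q [ 0.5   0.27 -1.1   1.82  0.26  1.2   0.94]
lin [-0.037  0.59  -0.186] ang [ 0.006 -0.001  0.001]
```

Request:
play_rows(linear=[[0,0.1,-0.03],[0,0.2,-0.06],[0,0.3,-0.09],[0,0.4,-0.12],[0,0.5,-0.15],[0,0.56,-0.18],[0,0.583,-0.186],[0,0.583,-0.186]], angular=[[0,0,0],[0,0,0],[0,0,0],[0,0,0],[0,0,0],[0,0,0],[0,0,0],[0,0,0]])

```text
time_s: 25.75
tcp_pos: [451.2, 301.0, 144.6]
tcp_rot: [-2.182, 1.571, -2.134]
wrist_force: [0.9, 0.2, -3.2]
grip_width: 53.9
```

```bash
python3 -c "
from h import *
rep();f=snap('wrist','w11');f=snap('scene','s11')
b=cv2.imread('pics/w11.png')[40:250,200:440];c=cv2.imread('pics/s11.png')[80:190,300:430]
cv2.imwrite('pics/w11c.png',cv2.resize(b,None,fx=2.5,fy=2.5,interpolation=cv2.INTER_CUBIC));cv2.imwrite('pics/s11c.png',cv2.resize(c,None,fx=5,fy=5,interpolation=cv2.INTER_CUBIC))"
```

```text
t 25.75 tcp [451.2 301.  144.6] jawyaw 92.72 tilt [-0. -0. -1.] w 53.9 F [ 0.9  0.2 -3.2] q [ 0.32  0.32 -1.1   1.79  0.3   1.22  0.74]
```

View pics/w11c.png

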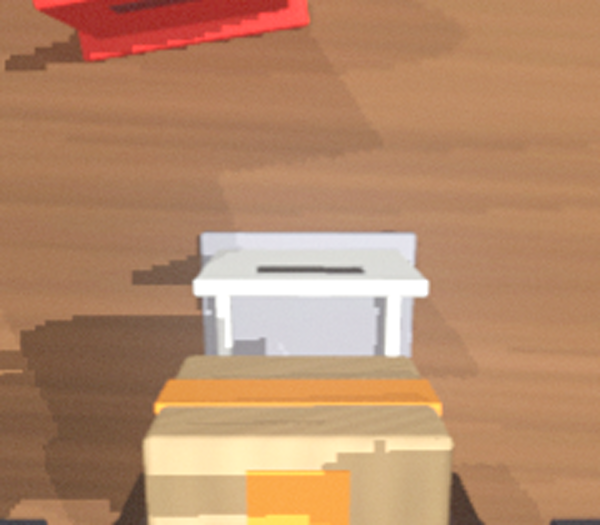

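View pics/s11c.png

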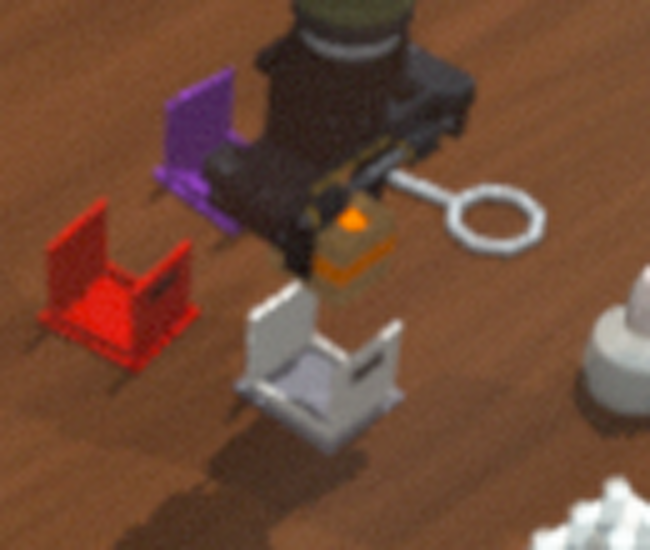

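```bash
python3 - <<'E'
from h import *
f=load('w11');o,p,R=state()
U=[(200+x/2.5-.3,40+y/2.5-.3) for x,y in [(146,437),(298,437),(450,437)]]
U2=[(200+x/2.5-.3,40+y/2.5-.3) for x,y in [(180,358),(298,357),(416,358)]]
z=p[2]-17
for u,zz in((U,z+55),(U2,z)):
    Q=onz(f,u,zz);L=(Q-p)@R;print(Q.round(1).tolist(),'tool y,z',L[:,1:].round(1).tolist())
W=onz(f,[(200+x/2.5-.3,40+y/2.5-.3) for x,y in [(194,287),(428,287)]],75);print('wall',W.round(1).tolist())
rep();plan([448.9,304.2,100],np.radians(92.6))
E
```

```text
[[416.9, 273.2, 182.5], [415.6, 299.0, 182.5], [414.4, 324.9, 182.5]] tool y,z [[-24.8, -36.4], [1.0, -36.5], [26.9, -36.5]]
[[418.3, 271.0, 127.5], [416.7, 299.0, 127.5], [415.5, 327.0, 127.5]] tool y,z [[-27.1, -35.1], [1.0, -35.4], [29.1, -35.3]]
wall [[410.9, 267.5, 75.0], [407.5, 337.4, 75.0]]
t 25.85 tcp [452.1 299.6 144.5] jawyaw 92.59 tilt [ 0.    -0.001 -1.   ] w 53.7 F [ 0.5 -0.1 -2.8] q [ 0.32  0.32 -1.1   1.79  0.3   1.22  0.74]
lin [ 0.297  0.032 -0.02 ] ang [-0.     0.     0.001]
```

The same-image comparison (carton edge against wall) and the TCP reading agree: shift about −1.4 mm in x and +3.8 mm in y. I'll apply that and lower to just above the walls.

Request:
play_rows(linear=[[0,0.01,-0.005],[0,0.0255,-0.009],[0.05,0.0255,-0.009],[0.12,0.0255,-0.009],[0.2,0.0255,-0.009],[0.26,0.0255,-0.009],[0.28,0.0255,-0.009],[0.28,0.0255,-0.009]], angular=[[0,0,0],[0,0,0],[0,0,0],[0,0,0],[0,0,0],[0,0,0],[0,0,0],[0,0,0]])

```text
time_s: 26.65
tcp_pos: [449.8, 303.8, 101.8]
tcp_rot: [-2.859, 1.569, -2.813]
wrist_force: [0.3, -0.6, -3.1]
grip_width: 53.9
```

```bash
python3 -c "
from h import *
rep();f=snap('wrist','w12');rep()
b=cv2.imread('pics/w12.png')[100:250,220:420]
cv2.imwrite('pics/w12c.png',cv2.resize(b,None,fx=4,fy=4,interpolation=cv2.INTER_CUBIC))"
```

```text
t 26.65 tcp [449.8 303.8 101.8] jawyaw 92.63 tilt [-0.001 -0.    -1.   ] w 53.9 F [ 0.3 -0.6 -3.1] q [ 0.27  0.37 -1.07  1.83  0.36  1.15  0.7 ]
t 26.7 tcp [450.2 304.1 102.4] jawyaw 92.63 tilt [-0.001 -0.    -1.   ] w 54.3 F [ 0.7 -0.  -2.9] q [ 0.27  0.37 -1.07  1.83  0.36  1.15  0.7 ]
```

View pics/w12c.png

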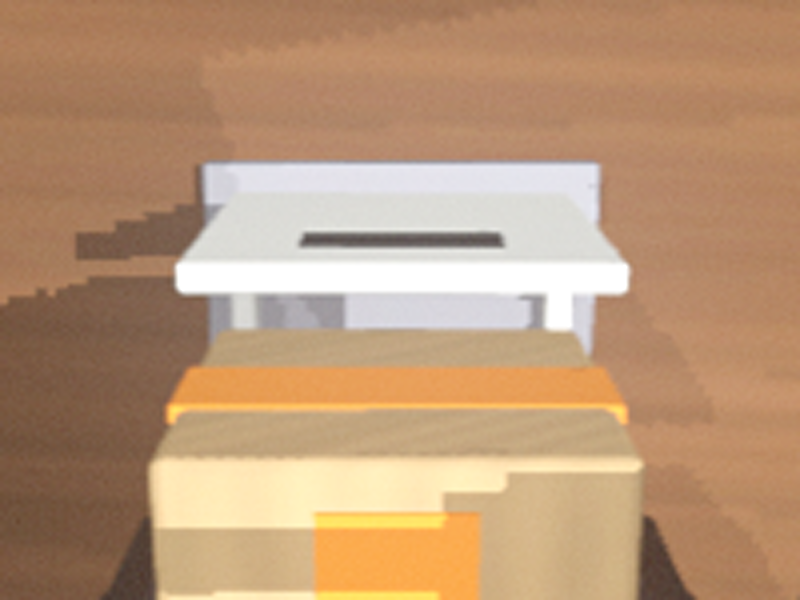

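```bash
python3 - <<'E'
from h import *
f=load('w12');o,p,R=state()
g=lambda L:[(220+x/4-.4,100+y/4-.4) for x,y in L]
B=onz(f,g([(207,331),(397,331),(590,331)]),p[2]-17);T=onz(f,g([(152,462),(397,462),(642,462)]),p[2]+38);W=onz(f,g([(177,293),(629,293),(403,293)]),75)
print(B.round(1).tolist(),T.round(1).tolist(),W.round(1).tolist())
c,s=np.cos(np.radians(2.6)),np.sin(np.radians(2.6));X=np.array([c,s,0]);Y=np.array([-s,c,0]);C=np.array([448.8,304.2,0])
for n,Q in(('B',B),('T',T),('W',W)): print(n,((Q-C)@X).round(1),((Q-C)@Y).round(1))
E
```

```text
[[416.3, 273.8, 85.4], [415.0, 301.9, 85.4], [413.7, 330.5, 85.4]] [[415.6, 276.0, 140.4], [414.4, 302.0, 140.4], [413.2, 327.9, 140.4]] [[413.4, 267.6, 75.0], [410.1, 337.7, 75.0], [411.7, 302.7, 75.0]]
B [-33.8 -33.8 -33.9] [-28.9  -0.7  27.8]
T [-34.4 -34.5 -34.5] [-26.6  -0.7  25.3]
W [-37.1 -37.2 -37.1] [-34.9  35.3   0.2]
```

Gap to the wall is 3 mm, as designed, and y needs +0.7 mm. Lower it in.

Request:
play_rows(linear=[[0.02,0.005,0],[0.1,0.005,0],[0.2,0.005,0],[0.3,0.005,0],[0.38,0.005,0],[0.44,0.005,0],[0.47,0.005,0],[0.49,0.005,0]], angular=[[0,0,0],[0,0,0],[0,0,0],[0,0,0],[0,0,0],[0,0,0],[0,0,0],[0,0,0]])

```text
time_s: 27.5
tcp_pos: [450.1, 304.9, 28.7]
tcp_rot: [-3.092, 1.57, -3.046]
wrist_force: [0.4, 0.2, -2.3]
grip_width: 53.9
```

```bash
python3 -c "
from h import *
rep()"
```

```text
t 27.5 tcp [450.1 304.9  28.7] jawyaw 92.63 tilt [-0. -0. -1.] w 53.9 F [ 0.4  0.2 -2.3] q [ 0.2   0.47 -1.    1.89  0.46  1.03  0.62]
```

Request:
play_rows(linear=[[0.006,0,0],[0.012,0,0],[0.018,0,0],[0.023,0,0],[0.028,0,0],[0.033,0,0],[0.037,0,0],[0.037,0,0]], angular=[[0,0,0],[0,0,0],[0,0,0],[0,0,0],[0,0,0],[0,0,0],[0,0,0],[0,0,0]])

```text
time_s: 28.3
tcp_pos: [450.2, 304.7, 23.5]
tcp_rot: [-2.315, 1.571, -2.27]
wrist_force: [-0.1, -0.1, -2.7]
grip_width: 54.0
```

```bash
python3 -c "
from h import *
rep()"
```

```text
t 28.3 tcp [450.2 304.7  23.5] jawyaw 92.62 tilt [-0. -0. -1.] w 54.0 F [-0.1 -0.1 -2.7] q [ 0.19  0.48 -0.99  1.9   0.47  1.02  0.61]
```

No contact yet, with about 0.5–1 mm left. Continue in tiny steps.

Request:
play_rows(linear=[[0.002,0,0],[0.004,0,0],[0.006,0,0],[0.008,0,0],[0.01,0,0],[0.01,0,0],[0.01,0,0],[0.01,0,0]], angular=[[0,0,0],[0,0,0],[0,0,0],[0,0,0],[0,0,0],[0,0,0],[0,0,0],[0,0,0]])

```text
time_s: 29.1
tcp_pos: [450.3, 304.7, 23.4]
tcp_rot: [-1.467, 1.569, -1.421]
wrist_force: [-4.0, -3.6, 10.5]
grip_width: 54.3
```

```bash
python3 -c "
from h import *
rep()"
```

```text
t 29.1 tcp [450.3 304.7  23.4] jawyaw 92.62 tilt [ 0.    -0.001 -1.   ] w 54.3 F [-4.  -3.6 10.5] q [ 0.19  0.48 -0.99  1.9   0.47  1.02  0.61]
```

Contact at TCP 23.4, so the bottom is at about 6 mm, on the floor. Release and rise.

Request:
play_rows(linear=[[-0.004,0,0],[-0.004,0,0],[-0.004,0,0],[-0.004,0,0],[-0.1,0,0],[-0.35,0,0],[-0.65,0,0],[-0.9,0,0]], angular=[[0,0,0],[0,0,0],[0,0,0],[0,0,0],[0,0,0],[0,0,0],[0,0,0],[0,0,0]], fingers=1)

```text
time_s: 29.9
tcp_pos: [450.2, 305.6, 160.0]
tcp_rot: [0.635, 1.569, 0.682]
wrist_force: [1.8, -0.6, 0.4]
grip_width: 87.2
```

```bash
python3 -c "
from h import *
rep();f=snap('wrist','w13');f=snap('scene','s13')
b=cv2.imread('pics/w13.png')[60:250,220:420];c=cv2.imread('pics/s13.png')[100:190,310:430]
cv2.imwrite('pics/w13c.png',cv2.resize(np.hstack([cv2.resize(b,(400,380)),cv2.resize(c,(400,380))]),None,fx=1,fy=1))
plan([521,-85,190],0)"
```

```text
t 29.9 tcp [450.2 305.6 160. ] jawyaw 92.68 tilt [ 0.001  0.001 -1.   ] w 87.2 F [ 1.8 -0.6  0.4] q [ 0.32  0.31 -1.12  1.77  0.29  1.24  0.75]
lin [-0.185 -2.635  0.335] ang [ 2.059  0.005 -0.013]
```

View pics/w13c.png

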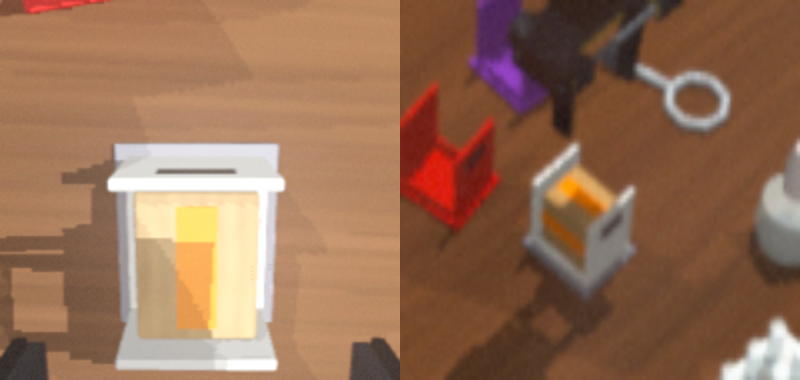

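Orange sits flat between the end walls with gaps on all sides (left panel, carton 137..258 × 190..338), and the scene view agrees. Back to the white carton.

Request:
play_rows(linear=[[-0.1,-0.1,0.02],[-0.15,-0.22,0.05],[-0.2,-0.36,0.1],[-0.2,-0.5,0.14],[-0.2,-0.64,0.18],[-0.2,-0.78,0.22],[-0.2,-0.92,0.25],[-0.2,-1,0.25]], angular=[[0.05,0,0],[0.18,0,0],[0.32,0,0],[0.46,0,0],[0.6,0,0],[0.74,0,0],[0.88,0,0],[1,0,0]])

```text
time_s: 30.8
tcp_pos: [495.0, 154.5, 187.0]
tcp_rot: [-1.028, 1.57, -1.774]
wrist_force: [-0.2, -0.6, -0.8]
grip_width: 87.0
```

```bash
python3 -c "
from h import *
rep();plan([521,-85,190],0)"
```

```text
t 30.8 tcp [495.  154.5 187. ] jawyaw 47.26 tilt [-0.    -0.001 -1.   ] w 87.0 F [-0.2 -0.6 -0.8] q [ 0.54  0.15 -0.96  1.8   0.13  1.26  0.37]
lin [-0.019 -1.055  1.211] ang [1.05e+00 1.00e-03 1.00e-03]
```

Request:
play_rows(linear=[[0,-0.1,0.12],[0,-0.22,0.26],[0,-0.35,0.4],[0,-0.48,0.54],[0,-0.61,0.68],[0,-0.74,0.82],[0,-0.87,0.93],[0,-1,1]], angular=[[0.13,0,0],[0.26,0,0],[0.4,0,0],[0.54,0,0],[0.68,0,0],[0.82,0,0],[0.94,0,0],[1,0,0]])

```text
time_s: 31.6
tcp_pos: [504.1, -56.6, 187.1]
tcp_rot: [-2.835, 1.571, 1.92]
wrist_force: [0.1, -0.1, 0.0]
grip_width: 87.2
```

```bash
python3 -c "
from h import *
rep();plan([521.1,-85,120],np.radians(-0.44));snap('wrist','w14')"
```

```text
t 31.6 tcp [504.1 -56.6 187.1] jawyaw 2.46 tilt [-0.  0. -1.] w 87.2 F [ 0.1 -0.1  0. ] q [ 0.77  0.08 -0.74  1.83  0.06  1.26  0.06]
lin [0.447 0.105 0.194] ang [ 0.064 -0.     0.   ]
```

View pics/w14.png

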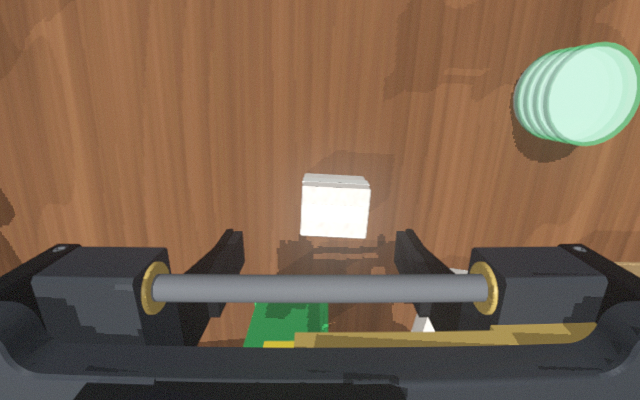

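White is where I left it, at image (336,207). I'll approach it.

Request:
play_rows(linear=[[0,0.03,0.06],[0,0.07,0.13],[0.05,0.105,0.194],[0.2,0.105,0.194],[0.35,0.105,0.194],[0.44,0.105,0.194],[0.44,0.105,0.194],[0.44,0.105,0.194]], angular=[[0.03,0,0],[0.064,0,0],[0.064,0,0],[0.064,0,0],[0.064,0,0],[0.064,0,0],[0.064,0,0],[0.064,0,0]])

```text
time_s: 32.45
tcp_pos: [521.8, -83.3, 121.3]
tcp_rot: [2.85, 1.57, 1.276]
wrist_force: [0.1, -0.1, 0.5]
grip_width: 86.7
```

```bash
python3 -c "
from h import *
rep();plan([521.1,-85,16.7],np.radians(-0.44));f=snap('wrist','w15');print(proj(f,[[521.1,-85,55]]))
cv2.imwrite('pics/w15c.png',cv2.imread('pics/w15.png')[100:300,160:480])"
```

```text
t 32.45 tcp [521.8 -83.3 121.3] jawyaw -0.21 tilt [ 0.  0. -1.] w 86.7 F [ 0.1 -0.1  0.5] q [ 0.76  0.2  -0.71  1.86  0.14  1.14 -0.01]
lin [ 0.697 -0.005  0.012] ang [ 0.005 -0.001 -0.   ]
[[319.77290217 208.68464597]]
```

View pics/w15c.png

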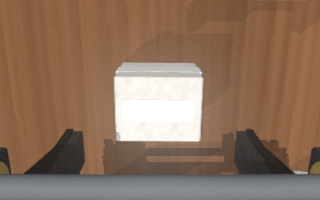

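White's top centre is at (318.5,209), against a predicted (319.8,208.7). Descend and grip.

Request:
play_rows(linear=[[0.1,0,0.01],[0.22,0,0.01],[0.34,0,0.01],[0.46,0,0.01],[0.58,0,0.01],[0.66,0,0.01],[0.69,0,0.01],[0.69,0,0.01]], angular=[[0,0,0],[0,0,0],[0,0,0],[0,0,0],[0,0,0],[0,0,0],[0,0,0],[0,0,0]])

```text
time_s: 33.3
tcp_pos: [521.1, -85.0, 17.2]
tcp_rot: [-1.901, 1.57, 2.807]
wrist_force: [-0.2, -0.6, -0.2]
grip_width: 86.7
```

Request:
play_rows(linear=[[0,0,0],[0,0,0],[0,0,0],[0,0,0],[0,0,0],[0,0,0],[0,0,0],[0,0,0]], angular=[[0,0,0],[0,0,0],[0,0,0],[0,0,0],[0,0,0],[0,0,0],[0,0,0],[0,0,0]], fingers=-1)

```text
time_s: 34.1
tcp_pos: [521.7, -85.3, 18.3]
tcp_rot: [0.708, 1.57, -0.867]
wrist_force: [-1.7, 0.3, 6.0]
grip_width: 67.8
```

```bash
python3 -c "
from h import *
rep();rep()"
```

```text
t 34.1 tcp [521.7 -85.3  18.3] jawyaw -0.26 tilt [ 0.001 -0.001 -1.   ] w 67.8 F [-1.7  0.3  6. ] q [ 0.71  0.34 -0.67  1.94  0.26  0.94 -0.1 ]
t 34.1 tcp [521.7 -85.3  18.3] jawyaw -0.26 tilt [ 0.001 -0.001 -1.   ] w 67.8 F [-1.7  0.3  6. ] q [ 0.71  0.34 -0.67  1.94  0.26  0.94 -0.1 ]
```

Request:
play_rows(linear=[[-0.1,0,0],[-0.25,0,0],[-0.4,0,0],[-0.55,0,0],[-0.7,0,0],[-0.85,0,0],[-1,0,0],[-1,0,0]], angular=[[0,0,0],[0,0,0],[0,0,0],[0,0,0],[0,0,0],[0,0,0],[0,0,0],[0,0,0]])

```text
time_s: 34.9
tcp_pos: [523.4, -85.1, 171.0]
tcp_rot: [1.281, 1.565, -0.295]
wrist_force: [-0.1, 0.6, -2.0]
grip_width: 67.7
```

```bash
python3 -c "
from h import *
rep();plan([474,-239.2,195],np.radians(3.3))"
```

```text
t 34.9 tcp [523.4 -85.1 171. ] jawyaw -0.25 tilt [ 0.006 -0.002 -1.   ] w 67.7 F [-0.1  0.6 -2. ] q [ 0.78  0.15 -0.72  1.8   0.11  1.22  0.02]
lin [-0.16  -0.324  1.029] ang [-0.079  0.002 -0.007]
```

Request:
play_rows(linear=[[-0.08,-0.03,0.1],[-0.14,-0.08,0.24],[-0.16,-0.14,0.38],[-0.16,-0.2,0.52],[-0.16,-0.26,0.66],[-0.16,-0.3,0.8],[-0.16,-0.32,0.92],[-0.16,-0.32,1]], angular=[[-0.02,0,0],[-0.05,0,0],[-0.079,0,0],[-0.079,0,0],[-0.079,0,0],[-0.079,0,0],[-0.079,0,0],[-0.079,0,0]])

```text
time_s: 35.7
tcp_pos: [471.3, -236.3, 190.4]
tcp_rot: [-1.84, 1.569, 2.928]
wrist_force: [-0.3, 0.1, -2.3]
grip_width: 68.0
```

Request:
play_rows(linear=[[0,0,0.01],[0,0,0.015],[0,0,0.015],[0,0,0.015],[0,0,0.015],[0,0,0.015],[0,0,0.015],[0,0,0.015]], angular=[[0,0,0],[0,0,0],[0,0,0],[0,0,0],[0,0,0],[0,0,0],[0,0,0],[0,0,0]])

```text
time_s: 36.5
tcp_pos: [472.8, -237.1, 191.7]
tcp_rot: [0.259, 1.571, -1.254]
wrist_force: [0.1, -0.3, -2.2]
grip_width: 67.8
```

```bash
python3 -c "
from h import *
rep();f=snap('wrist','w16');rep();plan([474,-239.2,151],np.radians(3.3))
cv2.imwrite('pics/w16c.png',cv2.resize(cv2.imread('pics/w16.png')[60:250,200:440],None,fx=3,fy=3,interpolation=cv2.INTER_CUBIC))"
```

```text
t 36.5 tcp [ 472.8 -237.1  191.7] jawyaw 3.3 tilt [ 0. -0. -1.] w 67.8 F [ 0.1 -0.3 -2.2] q [ 0.98  0.12 -0.6   1.78  0.07  1.27  0.42]
t 36.55 tcp [ 472.8 -237.1  191.7] jawyaw 3.3 tilt [ 0. -0. -1.] w 67.7 F [-0.2  0.2 -2.4] q [ 0.98  0.12 -0.6   1.78  0.07  1.27  0.42]
lin [0.271 0.007 0.014] ang [-0.  0. -0.]
```

View pics/w16c.png

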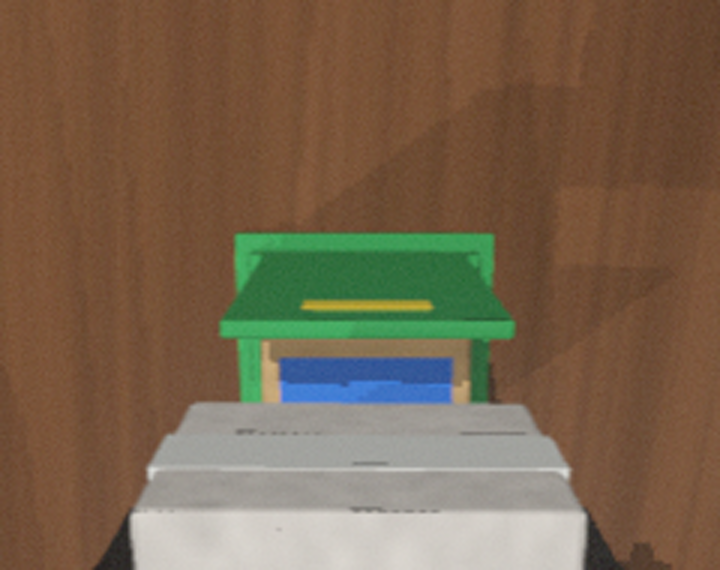

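The view shows white held above the cradle, the blue carton inside, and the green +y wall top at crop rows 322–337. I'll compare carton and cradle in the same image.

```bash
cat > cr.py <<'E'
from h import *
a=np.radians(3.3);X=np.array([np.cos(a),np.sin(a),0]);Y=np.array([-np.sin(a),np.cos(a),0]);C=np.array([473.9,-239.4,0])
def rel(f,U,z):
    Q=onz(f,U,z);return ((Q-C)@X).round(1).tolist(),((Q-C)@Y).round(1).tolist()
E
python3 - <<'E'
from cr import *
f=load('w16');o,p,R=state();zb=p[2]-17.7
g=lambda L:[(200+x/3-.35,60+y/3-.35) for x,y in L]
print('bottom',rel(f,g([(190,405),(359,405),(528,405)]),zb))
print('top',rel(f,g([(132,515),(359,515),(585,515)]),zb+55))
print('wall in',rel(f,g([(220,337),(367,337),(514,337)]),125),'blue strip',rel(f,g([(280,361),(453,361)]),61))
E
```

```text
bottom ([-36.1, -2.1, 32.0], [27.6, 27.6, 27.6])
top ([-35.1, -2.1, 30.7], [28.3, 28.4, 28.3])
wall in ([-36.8, -0.0, 36.8], [29.9, 29.9, 29.9]) blue strip ([-27.4, 28.4], [6.6, 6.6])
```

Request:
play_rows(linear=[[0,0.008,0.005],[0.03,0.014,0.009],[0.1,0.014,0.009],[0.18,0.014,0.009],[0.24,0.014,0.009],[0.28,0.014,0.009],[0.29,0.014,0.009],[0.29,0.014,0.009]], angular=[[0,0,0],[0,0,0],[0,0,0],[0,0,0],[0,0,0],[0,0,0],[0,0,0],[0,0,0]])

```text
time_s: 37.35
tcp_pos: [474.9, -238.3, 147.9]
tcp_rot: [-2.262, 1.57, 2.508]
wrist_force: [0.4, -0.6, -1.5]
grip_width: 68.2
```

```bash
python3 -c "
from h import *
rep();f=snap('wrist','w17');rep();plan([474,-239.2,151],np.radians(3.3))
cv2.imwrite('pics/w17c.png',cv2.resize(cv2.imread('pics/w17.png')[60:250,200:440],None,fx=3,fy=3,interpolation=cv2.INTER_CUBIC))"
```

```text
t 37.35 tcp [ 474.9 -238.3  147.9] jawyaw 3.3 tilt [-0.  0. -1.] w 68.2 F [ 0.4 -0.6 -1.5] q [ 0.97  0.16 -0.6   1.82  0.1   1.18  0.39]
t 37.4 tcp [ 475.2 -238.4  148.3] jawyaw 3.3 tilt [ 0. -0. -1.] w 67.9 F [ 0.7 -0.1 -1.4] q [ 0.97  0.16 -0.6   1.82  0.1   1.18  0.39]
lin [-0.018 -0.008  0.005] ang [-0.  0. -0.]
```

View pics/w17c.png

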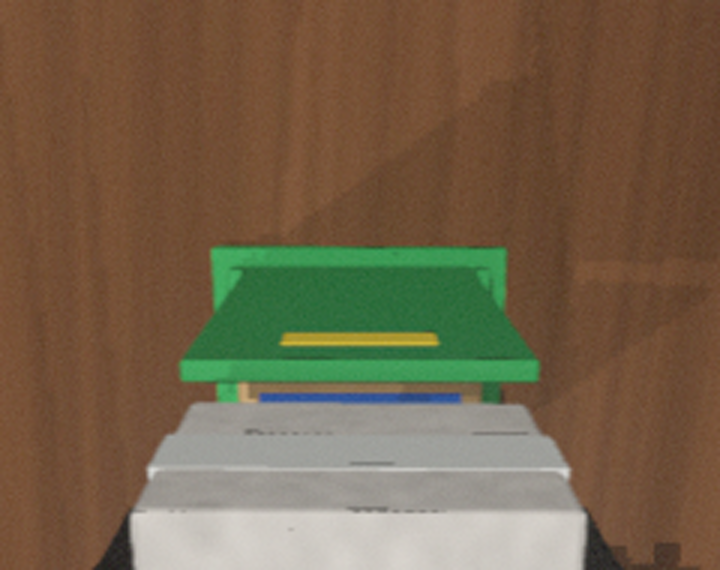

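```bash
python3 - <<'E'
from cr import *
f=load('w17');o,p,R=state();zb=p[2]-17.7
g=lambda L:[(200+x/3-.35,60+y/3-.35) for x,y in L]
print('bottom',rel(f,g([(190,405),(359,405),(528,405)]),zb))
print('top',rel(f,g([(132,515),(359,515),(585,515)]),zb+55))
print('wall in',rel(f,g([(181,381),(360,381),(539,381)]),125),'blue strip',rel(f,g([(260,395),(462,395)]),61))
E
```

```text
bottom ([-34.0, -0.1, 33.9], [26.4, 26.4, 26.4])
top ([-33.0, -0.1, 32.6], [27.2, 27.2, 27.2])
wall in ([-36.6, 0.1, 36.9], [29.8, 29.8, 29.8]) blue strip ([-27.5, 28.6], [7.2, 7.2])
```

White is centred: x 0, y edge at 26.8 against 27, and the wall at 29.8. Lower to just above blue, then creep.

Request:
play_rows(linear=[[0.03,0,0],[0.1,0,0],[0.18,0,0],[0.26,0,0],[0.33,0,0],[0.38,0,0],[0.41,0,0],[0.42,0,0]], angular=[[0,0,0],[0,0,0],[0,0,0],[0,0,0],[0,0,0],[0,0,0],[0,0,0],[0,0,0]])

```text
time_s: 38.2
tcp_pos: [474.8, -238.2, 84.5]
tcp_rot: [-2.276, 1.57, 2.494]
wrist_force: [-0.3, -0.2, -2.5]
grip_width: 68.2
```

```bash
python3 -c "
from h import *
rep()"
```

```text
t 38.2 tcp [ 474.8 -238.2   84.5] jawyaw 3.3 tilt [-0.001  0.    -1.   ] w 68.2 F [-0.3 -0.2 -2.5] q [ 0.95  0.23 -0.59  1.89  0.15  1.06  0.35]
```

Request:
play_rows(linear=[[0.006,0,0],[0.012,0,0],[0.018,0,0],[0.023,0,0],[0.027,0,0],[0.031,0,0],[0.034,0,0],[0.034,0,0]], angular=[[0,0,0],[0,0,0],[0,0,0],[0,0,0],[0,0,0],[0,0,0],[0,0,0],[0,0,0]])

```text
time_s: 39.0
tcp_pos: [474.9, -238.4, 80.0]
tcp_rot: [-0.868, 1.571, -2.381]
wrist_force: [0.1, -1.6, -2.3]
grip_width: 67.7
```

```bash
python3 -c "
from h import *
rep()"
```

```text
t 39.0 tcp [ 474.9 -238.4   80. ] jawyaw 3.3 tilt [-0. -0. -1.] w 67.7 F [ 0.1 -1.6 -2.3] q [ 0.95  0.24 -0.59  1.89  0.15  1.05  0.35]
```

Request:
play_rows(linear=[[0.002,0,0],[0.004,0,0],[0.006,0,0],[0.008,0,0],[0.01,0,0],[0.011,0,0],[0.011,0,0],[0.011,0,0]], angular=[[0,0,0],[0,0,0],[0,0,0],[0,0,0],[0,0,0],[0,0,0],[0,0,0],[0,0,0]])

```text
time_s: 39.8
tcp_pos: [475.0, -238.4, 79.3]
tcp_rot: [-0.412, 1.57, -1.926]
wrist_force: [-2.4, 1.9, 6.7]
grip_width: 67.9
```

```bash
python3 -c "
from h import *
rep()"
```

```text
t 39.8 tcp [ 475.  -238.4   79.3] jawyaw 3.29 tilt [-0. -0. -1.] w 67.9 F [-2.4  1.9  6.7] q [ 0.95  0.24 -0.59  1.89  0.15  1.05  0.35]
```

Contact at 9 N and the expected height, so white rests on blue. Release and rise straight up.

Request:
play_rows(linear=[[-0.003,0,0],[-0.003,0,0],[-0.003,0,0],[-0.003,0,0],[-0.003,0,0],[-0.1,0,0],[-0.35,0,0],[-0.6,0,0]], angular=[[0,0,0],[0,0,0],[0,0,0],[0,0,0],[0,0,0],[0,0,0],[0,0,0],[0,0,0]], fingers=1)

```text
time_s: 40.6
tcp_pos: [474.6, -237.9, 169.9]
tcp_rot: [-2.455, 1.57, 2.316]
wrist_force: [0.7, -0.9, 0.1]
grip_width: 86.9
```

Request:
play_rows(linear=[[-0.1,0,0],[-0.2,0,0],[-0.3,0,0],[-0.4,0,0],[-0.4,0,0],[-0.4,0,0],[-0.4,0,0],[-0.4,0,0]], angular=[[0,0,0],[0,0,0],[0,0,0],[0,0,0],[0,0,0],[0,0,0],[0,0,0],[0,0,0]])

```text
time_s: 41.4
tcp_pos: [474.5, -238.1, 227.4]
tcp_rot: [-2.191, 1.569, 2.579]
wrist_force: [0.3, 0.4, 0.3]
grip_width: 86.8
```

```bash
python3 -c "
from h import *
rep();snap('wrist','w18');snap('scene','s18');snap('top','t18')
b=cv2.imread('pics/w18.png')[90:250,220:420];c=cv2.imread('pics/s18.png')[80:280,200:440]
cv2.imwrite('pics/f18.png',np.hstack([cv2.resize(b,(400,320)),cv2.resize(c,(384,320))]))"
```

```text
t 41.4 tcp [ 474.5 -238.1  227.4] jawyaw 3.3 tilt [-0.002  0.001 -1.   ] w 86.8 F [0.3 0.4 0.3] q [ 0.98  0.1  -0.6   1.72  0.06  1.34  0.43]
```

View pics/f18.png

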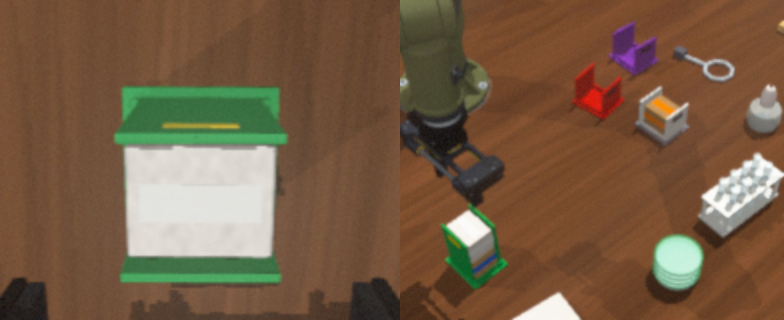

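View pics/t18.png

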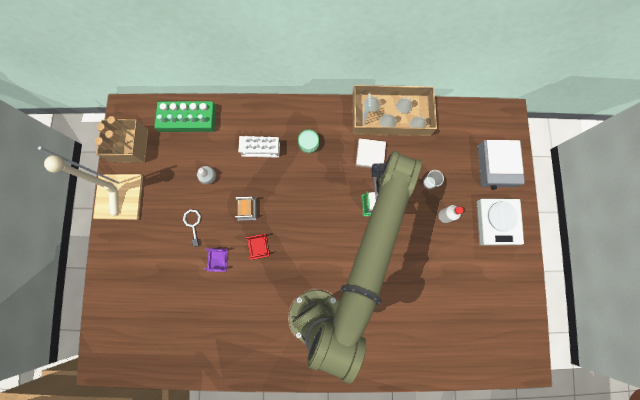

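White sits squarely between the cradle walls, orange is in the caddy, and the bystanders are unmoved. One numeric check, then I'll hand in.

```bash
python3 - <<'E'
from cr import *
f=load('w18');g=lambda L:[(220+x/2-.25,90+y/2-.25) for x,y in L]
print('white top',rel(f,g([(125,146),(274,146),(272,257),(128,257)]),116))
print('strip',rel(f,g([(139,184),(264,184),(262,222),(138,222)]),116))
f=load('w13');  # orange in caddy
a=np.radians(2.6);X=np.array([np.cos(a),np.sin(a),0]);Y=np.array([-np.sin(a),np.cos(a),0]);C=np.array([448.8,304.2,0])
Q=onz(f,[(220+x/2-.25,60+y/2-.25) for x,y in [(136,191),(257,191),(258,338),(138,338)]],61);print('orange',((Q-C)@X).round(1),((Q-C)@Y).round(1))
finish_job()
E
```

```text
white top ([-33.5, 32.8, 33.7, -34.0], [26.6, 26.6, -26.4, -26.5])
strip ([-27.8, 28.9, 28.5, -28.7], [9.0, 9.1, -9.1, -9.1])
orange [-34.2 -34.3  33.   33.1] [-25.3  25.7  28.2 -26.3]
the job is handed in; nothing more can be done
```

The job is done and handed in at about 41.5 s, inside the 72 s limit. `finish_job` gives no verdict.

**What I did:**
1. Lifted the white carton off by its ends and set it on the bench.
2. Lifted the orange-banded carton out of the cradle by its ends, set it on the bench and let go. I then gripped it again by its long sides and lowered it onto the caddy floor.
3. Restacked the white carton on the blue-banded one.

Each set-down was crept to contact before I opened the fingers, and wrist force readings stayed at about 11 N or less per axis.

**Last checks:**
- **White:** its top is centred in the cradle to within about 0.5 mm and is square with it.
- **Orange:** it is centred in the caddy to within about 1 mm and its underside is about 6 mm above the bench, flat on the floor.
- **Everything else:** the overhead view shows the bystanders where they were at the start, judged by eye. The blue carton is still at the bottom of the cradle.

**Disagreements:**
- Triangulated heights came out a few mm low: the stack top at 166 mm against 171 mm, and the caddy walls at about 72 mm against 75 mm. I relied on force at contact for the final heights.
- One corner of the orange carton measured about 2 mm off the others. I put that down to picking the pixel by eye.
- One attempt to find the orange strip by colour mask failed, so I measured it by hand from the other views.

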